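# Recommission the ring magazine and open its air valve

### The arm

A 7-joint arm with a two-finger parallel gripper is mounted at the origin on the work surface. World frame = base frame: x ahead of the robot, y to its left, z up, the work surface at z = 0. Lengths are in m, angles in degrees, forces in N, time in s.
With the tool pointing down it reaches from about 0.425 to 0.875 m from the base axis. Payload 4.7 kg.
Tool frame: the origin (TCP) lies at the very end of the fingers, on their centre line; the grasp point (between the pads) lies 19 mm behind it; z points along the fingers, y is the line along which they close (so a half turn about z gives the same grasp; the last joint's range is limited). The gripper opens to 87 mm and grips with 3 to 60 N. Pads are 19 mm wide; open, the fingers measure 117 mm over their backs; the gripper's body (75 mm by 190 mm) begins 51 mm behind the grasp point.
Start: joints at [64.005, 18.392, -4.016, 83.108, 1.295, 78.541, -3.26], TCP at [0.293, -0.58, 0.197] pointing down, gripper open.
Joint ranges: [-163.93, 163.93], [-17.29, 119.83], [-79.2, 71.16], [3.27, 140.29], [-89.18, 269.18], [5.43, 117.66], [-154.24, 154.24]. Speed limits (degrees/s): [147.25, 147.25, 180, 180, 180, 180, 180].

### API

Orientations are given as [roll, pitch, yaw] about the fixed x, y, z axes, in that order (R = Rz(yaw) Ry(pitch) Rx(roll)).
In Python, from cell import get_obs, read_camera, sign_off, silhouettes gives the robot as it stands.
- The arm moves only by the tool play_rows, never from a script. Its argument "steps" is a list that holds one entry, the list of rows, each a list of 7 numbers: the shift along the tool's x, y, z in m, then the turn, a rotation vector about the tool's x, y, z in rad, then the finger opening in m, from 0 to 0.087. A call has 1 to 12 rows; each row shifts and turns the commanded pose from where the row before left it, along the tool's axes as they then stand; what a row does not reach is not made up. A row lasts 1/10 s, in which the tool goes at most 50 mm and 8.59 degrees, less where a joint would pass 70% of its speed; a pose out of reach is approached as far as the arm can. A call is refused whole if a number of a shift passes 0.05 or a number of a turn 0.15, either way. A call with a gripper value outside its range is refused whole. The fingers move at their own pace and stop on an object; "force" is the grip in N (left out, the last holds). Time passes only in rows, so rows that do not move let the fingers close. It gives the time, the measured TCP pose, the force, the opening and the grip force at its end, in the units of the state.
- get_obs(): the state, without advancing time (a new reading comes with each control period).
- read_camera(name): name is "scene" or "top"; returns a dict with "frame" (420x560x3 uint8, red, green, blue), "intrinsics" (3x3 intrinsics, pixels), "view" (4x4, takes a point from world to camera coordinates). Camera axes: x right, y up, looking along -z (the intrinsics and any distortion apply to the point x, -y, -z); pixel columns grow to the right and rows downward; lengths in m; the calibration is good to about 2 mm. A picture is of the moment at which its call begins. There is no depth.
- sign_off(): hands the job in; it is judged then, once.
Trained networks look in the newest picture that a camera, given by its name, has taken for a name from the list of things; names that differ only in an ending like _2 or _b are one class to them, and where a whole thing is asked for, a point or a joint stands for the part that bears it (a point fixed in the world has none). Each returns a list of dicts, best first, with "p" (0 to 1); they miss things now and then, are a little off and sometimes report something else, mostly with a low value. They report only what shows in the picture. A call takes as long as a camera call. They do not tell look-alikes from the thing itself.
- silhouettes(camera, name): "pixels" (420x560 bool, what is visible of it) and "extent" ([left, top, right, bottom] in pixels, round what is visible of it).
The state is a dict: "time_s": time; "qpos": joint angles; "joint_velocities": joint speeds; "effort": joint torques, N m; "tool_pos": TCP position; "tool_rot": TCP orientation; "force": force on the tool from outside, world axes, zero at the start; "wrist_torque": the same for the moment, N m; "grip_width": finger opening in m; "grasp_force": force on a finger pad.
Only numpy, scipy, OpenCV 4.12 (cv2) and the standard library are available. Lean on these libraries where they do the work, as an engineer would, in place of code of your own. Each camera call takes 0.05 s, during which the arm holds its last target. There are 200 camera calls.

### The job

Pull the orange-handled ramrod out of the clear magazine tube and put it in the grey tray, then load every red ring that is there flat into the tube, in one column. Then open the air valve: crank the blue handwheel counter-clockwise until you feel it come up against its stop, and back it off a quarter turn. Leave the other things on the bench where they are.

Things in the scene. Friction and masses are not known exactly. Their poses are not given: they have to be found in the camera images.
- magazine_floor (a point): The magazine: an upright clear round tube on a square aluminium foot (110 x 110 x 15 mm), fixed to the table. This point is the centre of the flat inner floor, 15 mm above the table, z up along the tube. Bore 64 mm, outside 71 mm; the top 7 mm flare out to a 72 mm wide mouth (79 mm outside).
- magazine_mouth (a point): Centre of the magazine's mouth, in the plane of its rim, 129 mm above the table (114 mm above the inner floor).
- ramrod_handle (a point): Centre of the ramrod's orange handle (30 mm thick round, 60 mm long, z along the rod). The ramrod is 180 mm long: a flat black foot disc 52 mm across and 15 mm high, a 16 mm steel shaft and the handle as its last 60 mm, this point being 150 mm above the foot's underside. It weighs about 120 g, starts standing on the floor of the magazine with its handle above the rim, and stands on its foot on any flat place.
- ramrod_foot (a point): Centre of the ramrod's foot disc, 7.5 mm above its underside.
- tray_in (a point): Centre of the inner floor (4 mm above the table) of the fixed open grey tray, outside 220 mm (its x) by 140 mm (its y), walls 4 mm thick and 25 mm high; the ramrod's place.
- wheel_hub (a point): Gate valve, brass, fixed to the table, with a blue handwheel lying level on top: this is the wheel's centre, on its upright axis, 85 mm above the table. Rim radius 55 mm to the middle of its 14 mm thick bar; three spokes.
- crank_grip (a point): Middle of the upright black crank grip on the handwheel: a round cylinder 22 mm thick, 114 mm above the table, its top 22 mm above this point and its foot, on the rim bar, 22 mm below, on the rim, 55 mm from the wheel's axis. It spins freely about its own upright axis, so that it can be held without turning the hand while the wheel is cranked round.
- handwheel (a joint): Angle of the handwheel in rad, growing as it turns counter-clockwise seen from above, which opens the valve. It turns with 2 to 4 N at the grip and stays where it is left. It starts 2.1 to 2.7 turns from the open stop; the stop is a hard end that must be felt, its value is not given.
- ring1_centre (a point): Centre (half-way up) of a flat red ring workpiece, 60 mm across, 26 mm hole, 27 mm high, about 60 g, z along its axis, either face may be up; starts flat on the table. May be absent.
- ring2_centre (a point): Centre (half-way up) of a flat red ring workpiece, 60 mm across, 26 mm hole, 27 mm high, about 60 g, z along its axis, either face may be up; starts flat on the table. May be absent.
- ring3_centre (a point): Centre (half-way up) of a flat red ring workpiece, 60 mm across, 26 mm hole, 27 mm high, about 60 g, z along its axis, either face may be up; starts flat on the table. May be absent.
- ring4_centre (a point): Centre (half-way up) of a flat red ring workpiece, 60 mm across, 26 mm hole, 27 mm high, about 60 g, z along its axis, either face may be up; starts flat on the table. May be absent.
- bearing: Bare steel ball bearing, 66 mm across, 19 mm high, lying flat among the rings; leave alone.
- lamp1: White bulb in a square grey holder, 116 mm high; leave alone.
- lamp2: White bulb in a square grey holder, 116 mm high; leave alone.
- screwdriver: Orange-handled screwdriver lying on the table; leave alone.
- multimeter: Red hand-held meter, 150 x 80 x 35 mm; leave alone.
- mouse: Black computer mouse, 100 x 60 x 32 mm; leave alone.
- jar: Jar with blue cap, 70 mm across, 90 mm high; leave alone.
Things that resemble listed ones, but are neither listed nor needed, are in the scene too. Leave any green or turquoise look-alike of the part that bears ring2_centre alone.

How it is judged (in metres and radians):
On the way, in this order (a step that is already met when the one before it is completed fails the run):
1. the ramrod is out of the magazine and left in the tray (x of ramrod_handle in the frame of tray_in between -0.11 and 0.11 m and y of ramrod_handle in the frame of tray_in between -0.07 and 0.07 m and x of ramrod_foot in the frame of tray_in between -0.11 and 0.11 m and y of ramrod_foot in the frame of tray_in between -0.07 and 0.07 m and height (world z) of ramrod_foot below 0.06 m and height (world z) of ramrod_handle below 0.168 m and contact force between ramrod and the fingers below 0.2 N), for 0.3 s.
2. every ring present lies flat in the magazine (horizontal distance between each of ring1_centre, ring2_centre, ring3_centre, ring4_centre and magazine_floor below 0.006 m and z of ring1_centre in the frame of magazine_floor between 0.004 and 0.106 m and angle between the z axis of each of ring1_centre, ring2_centre, ring3_centre, ring4_centre and the z axis of magazine_floor, either way round below 0.12 rad and z of ring2_centre in the frame of magazine_floor between 0.004 and 0.106 m and z of ring3_centre in the frame of magazine_floor between 0.004 and 0.106 m and z of ring4_centre in the frame of magazine_floor between 0.004 and 0.106 m), for 0.3 s.
3. the handwheel is cranked open to its stop (value of joint handwheel above 16.9 rad), for 0.1 s.
At the end, for the whole second after the job is handed in: The ramrod rests in the tray, standing or lying, both its ends inside the tray's outline; every ring present lies flat (within 7 degrees) in the magazine tube, within 6 mm of its axis; the handwheel, having been at its stop after loading, is at rest 90 degrees back from it, give or take 20 (all of step 2 and x of ramrod_handle in the frame of tray_in between -0.11 and 0.11 m and y of ramrod_handle in the frame of tray_in between -0.07 and 0.07 m and x of ramrod_foot in the frame of tray_in between -0.11 and 0.11 m and y of ramrod_foot in the frame of tray_in between -0.07 and 0.07 m and height (world z) of ramrod_foot below 0.06 m and height (world z) of ramrod_handle below 0.168 m and value of joint handwheel between 15.079 and 15.779 rad and velocity of joint handwheel between -0.1 and 0.1 rad/s); the robot touches nothing.
It fails at once if the bearing is moved more than 60 mm (distance of bearing from where it was at the start of the episode above 0.06 m).
It fails at once if a lamp, the screwdriver, the meter, the mouse or the jar is moved more than 40 mm (distance of any of lamp1, lamp2, screwdriver, multimeter, mouse, jar from where it was at the start of the episode above 0.04 m).
Of ring1, ring2, ring3, ring4 only 2 to 4 are there at a start; the rules pass over those that are not, and their reading is None.
At some moment in a run one of ring1, ring2, ring3, ring4 may be knocked a few centimetres aside while the robot is not near it.
It also fails if it takes over 210 s, if anything falls off the work surface, if the arm or the gripper's body presses on something with over 40 N, if the wrist force passes 120 N, or if a joint passes its speed limit or range.

## Working session

There is one attempt and no reset: what is moved stays moved. The work goes in short steps, Python scripts to look and compute and a tool call to move; the robot and the scene stay as the last step left them, time stands still between calls to the robot, and variables do not carry over. Pictures are saved under pics/ and viewed, at most 14 in all, crops included, and the job is handed in when it is done.

Besides the shell and the picture viewer there is one more tool, called after ">>>" as name(argument=value, ...), one argument or row to a line, values as JSON. play_rows: Moves the arm, as the interface text tells. Its arguments: {"type":"object","properties":{"steps":{"type":"array","items":{"type":"array","items":{"type":"array","items":{"type":"number"}}}},"force":{"type":"number"}},"required":["steps"]}

```bash
ls; mkdir -p pics; cat > h.py <<'E'
import numpy as np, cv2
from cell import *
def cam(n,save=None):
    r=read_camera(n)
    if save: cv2.imwrite('pics/'+save,cv2.cvtColor(r['frame'],cv2.COLOR_RGB2BGR))
    return r
def ray(r,u,v):
    K=np.array(r['intrinsics']);V=np.array(r['view'])
    p=np.linalg.inv(K)@[u,v,1]; d=V[:3,:3].T@[p[0],-p[1],-p[2]]; o=-V[:3,:3].T@V[:3,3]
    return o,d
def pix2z(r,u,v,z):
    o,d=ray(r,u,v); return o+d*(z-o[2])/d[2]
def proj(r,P):
    V=np.array(r['view']);c=V[:3,:3]@np.array(P)+V[:3,3]
    q=np.array(r['intrinsics'])@[c[0],-c[1],-c[2]]; return q[:2]/q[2]
E
python3 - <<'E'
from h import *
print(get_obs())
for c in ('top','scene'):
    r=cam(c,c+'0.png'); print(c,np.round(r['intrinsics'],1).tolist(),np.round(-r['view'][:3,:3].T@r['view'][:3,3],3))
    for n in ['ring1_centre','ramrod_handle','handwheel','crank_grip','bearing','magazine_floor','tray_in']:
        try:
            for s in silhouettes(c,n):
                m=s['pixels']; ys,xs=np.nonzero(m); print(n,round(s['p'],2),s['extent'],round(xs.mean(),1),round(ys.mean(),1),len(xs),r['frame'][m].mean(0).astype(int))
        except Exception as e: print(n,e)
E
```

```text
pics
{'time_s': 0.0, 'qpos': array([64.0066127 , 18.43789793, -4.01753294, 83.17286814,  1.29337729,
       78.53967353, -3.26178424]), 'joint_velocities': array([-0.09476609, -0.06744706, -0.03558342, -0.19754237, -0.09727947,
        0.07012167,  0.03278932]), 'effort': array([ 1.97641348e-04, -4.91286671e+01, -4.03918996e-01, -3.12523556e+01,
       -6.40179170e-02,  4.38633654e-02,  1.53551978e-04]), 'tool_pos': array([ 0.29280478, -0.57966709,  0.19589279]), 'tool_rot': array([-1.79894717e+02,  3.39309568e-03,  2.68028861e+01]), 'force': array([0.49818469, 0.15675043, 0.78520056]), 'wrist_torque': array([-0.04249649, -0.03825135, -0.03028444]), 'grasp_force': 0.0, 'grip_width': 0.08734162356762777}
top [[495.5, 0.0, 280.7], [0.0, 495.5, 212.3], [0.0, 0.0, 1.0]] [0.344 0.002 1.295]
ring1_centre 0.6 [188.9, 230.6, 207.6, 252.5] 195.5 241.3 406 [122  62  58]
ramrod_handle 0.64 [404.2, 186.7, 429.2, 211.9] 417.0 198.9 333 [80 60 43]
ramrod_handle 0.18 [294.3, 197.1, 345.6, 248.2] 320.5 222.2 1064 [54 63 84]
handwheel 0.78 [293.2, 197.7, 345.3, 247.2] 320.4 222.4 1139 [56 64 83]
cran
[... 471 characters left out ...]
09.9], [0.0, 0.0, 1.0]] [1.165 0.209 1.093]
ring1_centre 0.63 [339.4, 224.0, 354.8, 244.7] 345.2 232.9 258 [114  16  12]
ring1_centre 0.41 [164.6, 181.2, 178.7, 206.4] 171.5 192.4 195 [88 49 15]
ramrod_handle 0.71 [164.4, 181.2, 178.4, 208.7] 171.5 192.1 222 [90 54 22]
ramrod_handle 0.2 [277.8, 256.5, 293.9, 273.1] 284.5 263.4 245 [120  11   7]
handwheel 0.94 [227.4, 192.5, 268.6, 222.4] 248.5 208.5 718 [44 58 79]
crank_grip 0.49 [245.5, 211.5, 252.2, 222.6] 250.6 217.2 78 [14 12 11]
bearing 0.85 [298.5, 208.8, 313.2, 229.6] 305.9 217.9 275 [101  96  97]
tray_in 0.91 [367.2, 231.5, 420.7, 305.3] 393.0 265.9 3169 [67 68 65]
tray_in 0.68 [162.1, 191.2, 200.8, 238.9] 179.4 215.2 1265 [80 80 78]
```

```bash
python3 - <<'E'
import cv2
a=cv2.imread('pics/top0.png');b=cv2.imread('pics/scene0.png')
cv2.imwrite('pics/a.png',cv2.resize(a[100:340,80:480],(800,480),interpolation=cv2.INTER_CUBIC))
cv2.imwrite('pics/b.png',cv2.resize(b[110:350,80:480],(800,480),interpolation=cv2.INTER_CUBIC))
E
```

```text
(no output)
```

View pics/a.png

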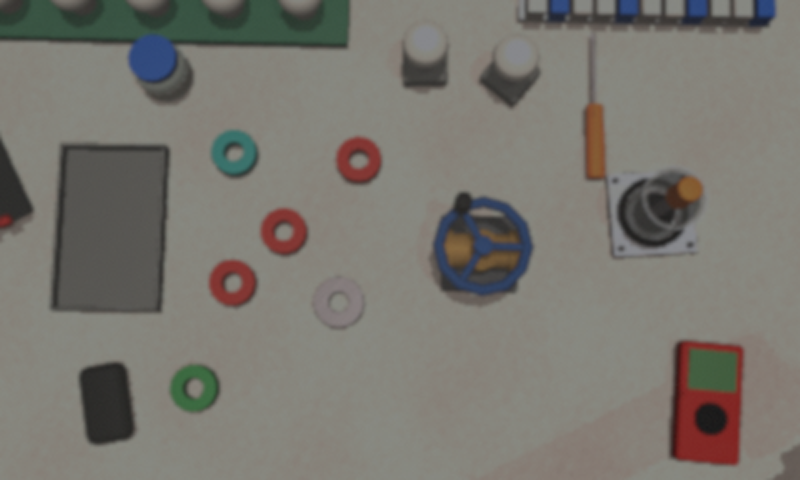

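View pics/b.png

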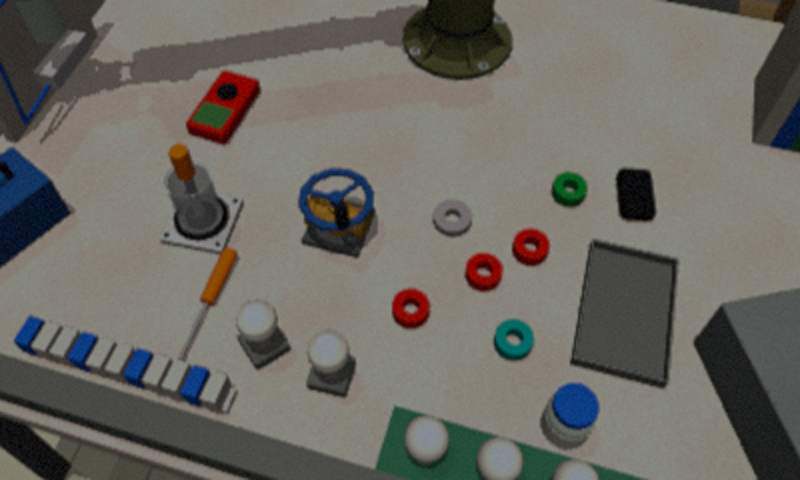

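Top crop (2x, offset 80,100): the red rings are at (359,160), (284,231) and (233,283). Look-alikes are teal (234,153), green (194,388) and the steel bearing (338,302). The ramrod handle is at (688,190) in the tube, and the screwdriver's orange handle at (595,140) is not it. The handwheel is at (483,246) with its black grip at (462,203). The tray is at (110,228).

I'll fit positions with both cameras.

```bash
cat >> h.py <<'E'
from scipy.optimize import least_squares
def hullc(pts):
    h=cv2.convexHull(np.float32(pts)); M=cv2.moments(h); return np.array([M['m10'],M['m01']])/M['m00']
def circ(r,z,n=48):
    a=np.linspace(0,2*np.pi,n,endpoint=False); return np.c_[r*np.cos(a),r*np.sin(a),0*a+z]
RING=np.r_[circ(.03,0),circ(.03,.027)]
def fit(views,model,x0):
    # views: list of (cam, hull centroid)
    f=lambda x:np.concatenate([hullc([proj(r,p+[x[0],x[1],0]) for p in model])-c for r,c in views])
    s=least_squares(f,x0,diff_step=1e-3,x_scale=.01); return s.x,s.fun
def blobs(r,kind,amin=60):
    hsv=cv2.cvtColor(r['frame'],cv2.COLOR_RGB2HSV)
    h,s,v=cv2.split(hsv)
    if kind=='red': m=((h<6)|(h>172))&(s>110)&(v>50)
    if kind=='orange': m=(h>=8)&(h<20)&(s>140)&(v>50)
    if kind=='blue': m=(h>100)&(h<125)&(s>90)&(v>35)
    n,l,st,c=cv2.connectedComponentsWithStats(m.astype(np.uint8))
    out=[]
    for i in range(1,n):
        if st[i,4]>=amin:
            ys,xs=np.nonzero(l==i); out.append((hullc(np.c_[xs,ys]),st[i,4],st[i,:4],np.c_[xs,ys]))
    return out
E
python3 - <<'E'
from h import *
R={c:cam(c) for c in ('top','scene')}
print('base px',[proj(R[c],[0,0,0]).round() for c in R], 'x.5',[proj(R[c],[.5,0,0]).round() for c in R])
B={}
for c in R:
    B[c]={k:blobs(R[c],k,30) for k in('red','orange','blue')}
    for k in B[c]:
        for b in B[c][k]: print(c,k,b[0].round(1),b[1],b[2],pix2z(R[c],*b[0],.014).round(3))
rt=[b for b in B['top']['red'] if 150<b[1]<500]
for b in rt:
    x0=pix2z(R['top'],*b[0],.014)[:2]
    q=proj(R['scene'],[*x0,.014]); s=min(B['scene']['red'],key=lambda s:np.hypot(*(s[0]-q)))
    print('ring',fit([(R['top'],b[0])],RING,x0)[0].round(4),fit([(R['scene'],s[0])],RING,x0)[0].round(4))
E
python3 - <<'E'
import cv2
E
```

```text
base px [array([282., 426.]), array([308., 130.])] x.5 [array([287., 226.]), array([272., 229.])]
top red [259.  179.5] 287 [249 169  21  22] [0.621 0.078 0.014]
top red [221.5 215.3] 298 [211 205  22  22] [0.523 0.173 0.014]
top red [ 81.8 209.9] 34 [ 79 207   7   7] [0.527 0.541 0.014]
top red [195.8 240.9] 312 [185 230  23  23] [0.454 0.237 0.014]
top red [433.5 301. ] 1238 [416 271  36  61] [ 0.317 -0.375  0.014]
top orange [377.3 171.1] 254 [374 153   8  36] [ 0.651 -0.233  0.014]
top orange [423.6 194.8] 114 [418 189  12  13] [ 0.591 -0.354  0.014]
top blue [359.5  98.6] 165 [355  90  10  18] [ 0.851 -0.186  0.014]
top blue [393.4  99.8] 172 [389  91  10  19] [ 0.85  -0.277  0.014]
top blue [427.8 100.6] 187 [423  91  11  20] [ 0.85  -0.37   0.014]
top blue [461.4 101.6] 167 [456  92  11  20] [ 0.849 -0.46   0.014]
top blue [530.7 161.9] 3971 [493 115  67  90] [ 0.686 -0.638  0.014]
top blue [156.  128.4] 445 [145 117  23  24] [0.754 0.36  0.014]
top blue [321.1 223. ] 635 [298 200  47  47] [ 0.509 -0.087  0.014]
top blue [558.2 242.3] 40 [557 235   3  21] [ 0.475 -0.698  0.014
[... 1238 characters left out ...]
 36  69] [ 0.308 -0.828  0.014]
scene blue [487.5 143.6] 855 [465 104  39  81] [-0.113  0.695  0.014]
scene blue [ 73.7 218.2] 2805 [ 31 184  84  71] [ 0.663 -0.653  0.014]
scene blue [247.7 209.4] 405 [229 195  38  30] [ 0.458 -0.101  0.014]
scene blue [ 94.4 277. ] 145 [ 87 268  15  19] [ 0.834 -0.467  0.014]
scene blue [120.9 285.3] 164 [113 276  15  20] [ 0.835 -0.375  0.014]
scene blue [148.5 293.6] 166 [141 284  15  20] [ 0.835 -0.283  0.014]
scene blue [176.9 302.3] 177 [170 293  14  20] [ 0.835 -0.19   0.014]
scene blue [367.4 312.6] 416 [356 302  24  23] [0.704 0.351 0.014]
ring [0.6205 0.0783] [0.6207 0.079 ]
ring [0.5227 0.1729] [0.5239 0.1741]
ring [0.4539 0.2366] [0.4548 0.2378]
```

View pics/top0.png

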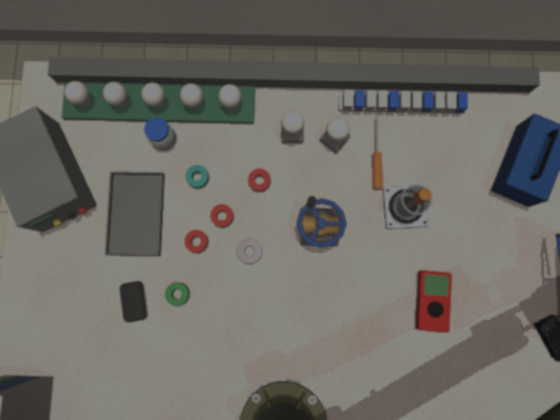

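The full top view shows three red rings, with nothing red hidden elsewhere, and the base at the bottom (282,426). Both cameras agree to about 1 mm. Next: the handle, magazine, tray, wheel and grip.

```bash
python3 - <<'E'
from h import *
R={c:cam(c) for c in ('top','scene')}
near=lambda c,k,p:min(blobs(R[c],k,30),key=lambda s:np.hypot(*(s[0]-p)))[0]
H=np.r_[circ(.015,.135),circ(.015,.195)]
v=[(R['top'],near('top','orange',[423,195])),(R['scene'],near('scene','orange',[170,190]))]
print('handle',[fit([x],H,[.5,-.33])[0].round(4) for x in v],fit(v,H,[.5,-.33]))
W=circ(.062,.085)
v=[(R['top'],near('top','blue',[321,223])),(R['scene'],near('scene','blue',[247,209]))]
print('wheel',[fit([x],W,[.5,-.1])[0].round(4) for x in v])
G=np.r_[circ(.011,.092),circ(.011,.136)]
for c in R:
    for n,m in (('crank_grip',G),('tray_in',None),('magazine_floor',None)):
        for s in silhouettes(c,n):
            ys,xs=np.nonzero(s['pixels']); h=hullc(np.c_[xs,ys])
            if m is not None: print(c,n,s['p'],fit([(R[c],h)],m,[.55,-.06])[0].round(4))
            elif s['p']>.75:
                print(c,n,s['p'],pix2z(R[c],*h,.02).round(3)); 
                if n=='tray_in': print([pix2z(R[c],*q,.025)[:2].round(3) for q in cv2.boxPoints(cv2.minAreaRect(np.float32(np.c_[xs,ys])))])
# magazine bright foot crop for corners
for c,(x,y,w,hh) in {'top':(370,170,80,70),'scene':(140,170,80,80)}.items():
    im=cv2.resize(R[c]['frame'][y:y+hh,x:x+w],None,fx=5,fy=5,interpolation=cv2.INTER_CUBIC)
    if c=='top': A=im
    else:
        A=np.hstack([cv2.copyMakeBorder(A,0,im.shape[0]-A.shape[0],0,0,0),im])
cv2.imwrite('pics/mag.png',cv2.cvtColor(A,cv2.COLOR_RGB2BGR)); print(A.shape)
E
```

```text
handle [array([ 0.56, -0.31]), array([ 0.5589, -0.3071])] (array([ 0.5594629 , -0.30895539]), array([-0.43351468,  0.22697223, -0.62833589,  0.01431281]))
wheel [array([ 0.5004, -0.0822]), array([ 0.5028, -0.081 ])]
top crank_grip 0.42 [ 0.5485 -0.0557]
top tray_in 0.88 [0.521 0.4   0.02 ]
[array([0.411, 0.468]), array([0.638, 0.476]), array([0.634, 0.327]), array([0.408, 0.324])]
scene tray_in 0.76 [0.536 0.403 0.02 ]
[array([0.663, 0.332]), array([0.416, 0.328]), array([0.4  , 0.486]), array([0.646, 0.472])]
(400, 800, 3)
```

View pics/mag.png

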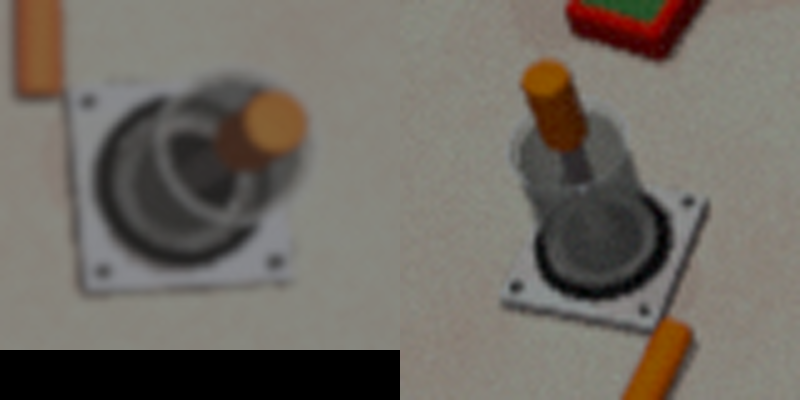

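The crop shows the tube with the ramrod inside. The foot's hole diagonal centre is at (181,181) in the top part and (202,244) in the scene part.

```bash
python3 - <<'E'
from h import *
T=cam('top');S=cam('scene')
print(pix2z(T,405.9,205.9,.015),pix2z(S,180,218.5,.015), 'lamps',pix2z(T,293,125,.06),pix2z(T,337,131,.06),pix2z(T,160,133,.09))
o=get_obs();print(o['tool_pos'],o['tool_rot'])
E
```

```text
[ 0.55995891 -0.3075892   0.015     ] [ 0.56055759 -0.30727747  0.015     ] lamps [ 0.756938   -0.00747067  0.06      ] [ 0.7436381  -0.12131691  0.06      ] [0.71775271 0.32780246 0.09      ]
[ 0.29311084 -0.58019491  0.19698317] [1.79994324e+02 9.32246054e-04 2.68058907e+01]
```

>>> play_rows(
  steps=[
    [[0, 0, -0.01, 0, 0, -0.138, 0.08], [0, 0, -0.01, 0, 0, -0.138, 0.08], [0, 0, -0.01, 0, 0, -0.138, 0.08], [0, 0, -0.01, 0, 0, -0.138, 0.08], [0, 0, -0.01, 0, 0, -0.138, 0.08], [0, 0, -0.01, 0, 0, -0.138, 0.08], [0, 0, -0.01, 0, 0, -0.138, 0.08], [0, 0, -0.01, 0, 0, -0.137, 0.08], [0.03, 0.03, 0, 0, 0, 0, 0.08], [0.03, 0.03, 0, 0, 0, 0, 0.08], [0.03, 0.03, 0, 0, 0, 0, 0.08], [0.03, 0.03, 0, 0, 0, 0, 0.08]],
  ],
)

```text
time_s: 2.6
tool_pos: [0.414, -0.459, 0.2772]
tool_rot: [180.0, 0.0, 90.0]
force: [0.2, 0.2, 0.3]
grip_width: 0.0798
grasp_force: 0.0
```

>>> play_rows(
  steps=[
    [[0.0375, 0.0364, 0, 0, 0, 0, 0.08], [0.0375, 0.0364, 0, 0, 0, 0, 0.08], [0.0375, 0.0364, 0, 0, 0, 0, 0.08], [0.0375, 0.0363, 0, 0, 0, 0, 0.08], [0, 0, 0, 0, 0, 0, 0.08], [0, 0, 0.032, 0, 0, 0, 0.08], [0, 0, 0.032, 0, 0, 0, 0.08], [0, 0, 0.032, 0, 0, 0, 0.08], [0, 0, 0.032, 0, 0, 0, 0.08], [0, 0, 0, 0, 0, 0, 0.02], [0, 0, 0, 0, 0, 0, 0.02], [0, 0, 0, 0, 0, 0, 0.02]],
  ],
  force=25,
)

```text
time_s: 3.8
tool_pos: [0.5536, -0.3173, 0.1514]
tool_rot: [179.8, 0.1, 90.0]
force: [0.6, -0.6, 0.7]
grip_width: 0.0631
grasp_force: 0.0
```

>>> play_rows(
  steps=[
    [[0, 0, 0, 0, 0, 0, 0.02], [0, 0, 0, 0, 0, 0, 0.02], [0, 0, 0, 0, 0, 0, 0.02], [0, 0, 0, 0, 0, 0, 0.02]],
  ],
)

```text
time_s: 4.2
tool_pos: [0.5526, -0.3167, 0.1495]
tool_rot: [180.0, 0.0, 90.0]
force: [-0.5, 0.0, 0.6]
grip_width: 0.0319
grasp_force: 0.1
```

>>> play_rows(
  steps=[
    [[0, 0, 0, 0, 0, 0, 0.06], [0, 0, 0, 0, 0, 0, 0.06], [0.0077, 0.0065, 0, 0, 0, 0, 0.06], [0, 0, 0, 0, 0, 0, 0.02], [0, 0, 0, 0, 0, 0, 0.02], [0, 0, 0, 0, 0, 0, 0.02], [0, 0, 0, 0, 0, 0, 0.02], [0, 0, 0, 0, 0, 0, 0.02], [0, 0, 0, 0, 0, 0, 0.02]],
  ],
)

```text
time_s: 5.1
tool_pos: [0.5588, -0.3091, 0.1489]
tool_rot: [180.0, 0.0, 90.0]
force: [-0.2, 1.1, -0.6]
grip_width: 0.0293
grasp_force: 25.0
```

```bash
python3 - <<'E'
from h import *
for c,(x,y,w,hh) in {'top':(370,170,80,70),'scene':(140,170,80,80)}.items():
    im=cv2.resize(cam(c)['frame'][y:y+hh,x:x+w],None,fx=5,fy=5,interpolation=cv2.INTER_CUBIC)
    if c=='top': A=im
    else: A=np.hstack([cv2.copyMakeBorder(A,0,im.shape[0]-A.shape[0],0,0,0),im])
cv2.imwrite('pics/grab.png',cv2.cvtColor(A,cv2.COLOR_RGB2BGR))
E
```

```text
(no output)
```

View pics/grab.png

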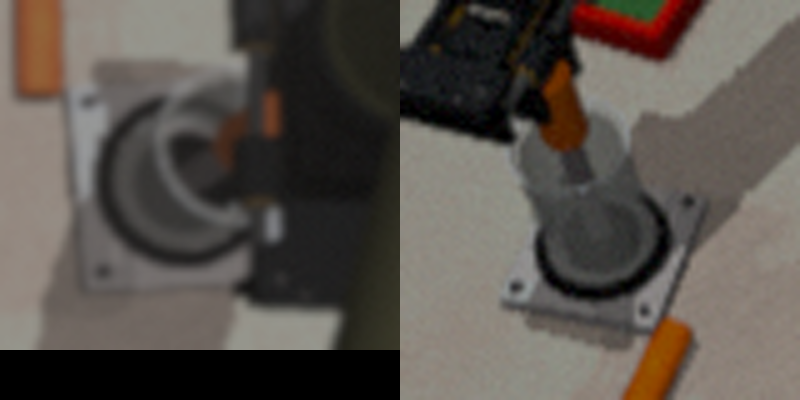

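The crop shows the fingers closed on the orange handle (top 255,110; scene 565,100). Now lift and carry it.

>>> play_rows(
  steps=[
    [[0, 0, -0.03, 0, 0, 0, 0.02], [0, 0, -0.04, 0, 0, 0, 0.02], [0, 0, -0.04, 0, 0, 0, 0.02], [0, 0, -0.04, 0, 0, 0, 0.02], [0, 0, -0.04, 0, 0, 0, 0.02], [0, 0, 0, 0, 0, 0, 0.02], [0.02, -0.002, 0, 0, 0, 0, 0.02], [0.035, -0.002, 0, 0, 0, 0, 0.02], [0.035, -0.002, 0, 0, 0, 0, 0.02], [0.035, -0.002, 0, 0, 0, 0, 0.02], [0.035, -0.002, 0, 0, 0, 0, 0.02], [0.035, -0.002, 0, 0, 0, 0, 0.02]],
  ],
)

```text
time_s: 6.4
tool_pos: [0.546, -0.1126, 0.3377]
tool_rot: [-179.9, -0.0, 90.0]
force: [0.4, -1.1, -1.8]
grip_width: 0.0291
grasp_force: 25.0
```

>>> play_rows(
  steps=[
    [[0.04, -0.002, 0, 0, 0, 0, 0.02], [0.04, -0.002, 0, 0, 0, 0, 0.02], [0.04, -0.002, 0, 0, 0, 0, 0.02], [0.04, -0.002, 0, 0, 0, 0, 0.02], [0.04, -0.002, 0, 0, 0, 0, 0.02], [0.04, -0.002, 0, 0, 0, 0, 0.02], [0.04, -0.002, 0, 0, 0, 0, 0.02], [0.04, -0.002, 0, 0, 0, 0, 0.02], [0.04, -0.002, 0, 0, 0, 0, 0.02], [0.04, -0.002, 0, 0, 0, 0, 0.02], [0.04, -0.002, 0, 0, 0, 0, 0.02], [0.04, 0, 0, 0, 0, 0, 0.02]],
  ],
)

```text
time_s: 7.6
tool_pos: [0.5243, 0.3672, 0.3377]
tool_rot: [-179.9, 0.1, 90.0]
force: [2.0, -0.2, -0.5]
grip_width: 0.0293
grasp_force: 25.0
```

>>> play_rows(
  steps=[
    [[0.034, 0, 0, 0, 0, 0, 0.02], [0, 0, 0.03, 0, 0, 0, 0.02], [0, 0, 0.04, 0, 0, 0, 0.02], [0, 0, 0.04, 0, 0, 0, 0.02], [0, 0, 0.04, 0, 0, 0, 0.02], [0, 0, 0.03, 0, 0, 0, 0.02], [0, 0, 0.01, 0, 0, 0, 0.02], [0, 0, 0.003, 0, 0, 0, 0.02], [0, 0, 0.002, 0, 0, 0, 0.02], [0, 0, 0.002, 0, 0, 0, 0.02], [0, 0, 0, 0, 0, 0, 0.02]],
  ],
)

```text
time_s: 8.7
tool_pos: [0.5253, 0.4007, 0.1432]
tool_rot: [179.9, -0.1, 90.0]
force: [-0.1, 0.2, -1.3]
grip_width: 0.0294
grasp_force: 25.0
```

>>> play_rows(
  steps=[
    [[0, 0, 0.002, 0, 0, 0, 0.02], [0, 0, 0.001, 0, 0, 0, 0.02], [0, 0, 0.001, 0, 0, 0, 0.02], [0, 0, 0, 0, 0, 0, 0.02], [0, 0, 0, 0, 0, 0, 0.02]],
  ],
)

```text
time_s: 9.2
tool_pos: [0.5249, 0.4001, 0.138]
tool_rot: [180.0, 0.0, 90.0]
force: [-0.2, 0.4, -1.8]
grip_width: 0.0296
grasp_force: 25.0
```

>>> play_rows(
  steps=[
    [[0, 0, 0.001, 0, 0, 0, 0.02], [0, 0, 0.001, 0, 0, 0, 0.02], [0, 0, 0, 0, 0, 0, 0.02], [0, 0, 0, 0, 0, 0, 0.02]],
  ],
)

```text
time_s: 9.6
tool_pos: [0.5254, 0.4009, 0.1378]
tool_rot: [179.9, -0.1, 90.0]
force: [-0.6, -1.3, 6.4]
grip_width: 0.0293
grasp_force: 25.0
```

>>> play_rows(
  steps=[
    [[0, 0, 0, 0, 0, 0, 0.06], [0, 0, 0, 0, 0, 0, 0.06], [0, 0, 0, 0, 0, 0, 0.06], [0, 0, 0, 0, 0, 0, 0.08], [0, 0, -0.03, 0, 0, 0, 0.08], [0, 0, -0.04, 0, 0, 0, 0.08], [0, 0, -0.03, 0, 0, 0, 0.08], [-0.03, 0, 0, 0, 0, 0, 0.08], [-0.04, 0, 0, 0, 0, 0, 0.08], [-0.04, 0, 0, 0, 0, 0, 0.08], [-0.04, 0, 0, 0, 0, 0, 0.08], [0, 0, 0, 0, 0, 0, 0.08]],
  ],
)

```text
time_s: 10.8
tool_pos: [0.5269, 0.2423, 0.2355]
tool_rot: [180.0, 0.3, 89.4]
force: [0.1, -1.2, -0.2]
grip_width: 0.0799
grasp_force: 0.0
```

```bash
cat >> h.py <<'E'
def rings():
    for c in('top','scene'):
        r=cam(c)
        for b in blobs(r,'red',100):
            w,h=b[2][2:]
            if b[1]<420 and .4<pix2z(r,*b[0],.014)[0]<.9: print(c,b[1],(w,h),fit([(r,b[0])],RING,pix2z(r,*b[0],.014)[:2])[0].round(4))
E
python3 - <<'E'
from h import *
rings(); o=get_obs(); print(o['tool_pos'])
r=cam('scene','s1.png')
near=min(blobs(r,'orange',30),key=lambda s:np.hypot(*(s[0]-proj(r,[.525,.401,.154]))))
print(fit([(r,near[0])],np.r_[circ(.015,.124),circ(.015,.184)],[.525,.4]))
E
```

```text
top 291 (np.int32(21), np.int32(22)) [0.6205 0.0783]
top 304 (np.int32(22), np.int32(22)) [0.5225 0.1729]
scene 266 (np.int32(19), np.int32(19)) [0.4551 0.2379]
scene 263 (np.int32(19), np.int32(19)) [0.5243 0.1743]
scene 279 (np.int32(19), np.int32(20)) [0.6207 0.079 ]
[0.52521813 0.24883265 0.23592558]
(array([0.52628683, 0.40307077]), array([-2.34173041e-06,  7.51656103e-07]))
```

View pics/s1.png

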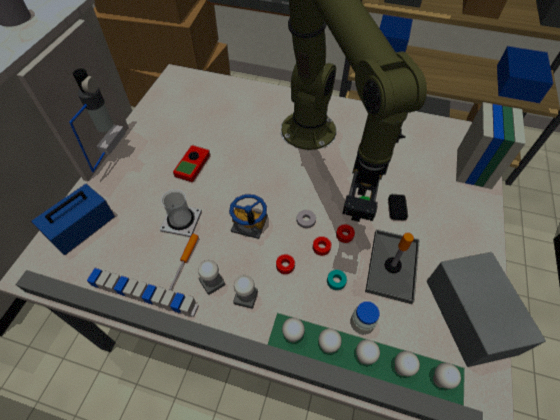

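The ramrod stands in the tray (scene 396,255) and the tube is empty (178,210). Now ring 2.

>>> play_rows(
  steps=[
    [[-0.037, -0.001, 0, 0, 0, 0, 0.08], [-0.038, -0.001, 0, 0, 0, 0, 0.08], [0, 0, 0.04, 0, 0, 0, 0.08], [0, 0, 0.04, 0, 0, 0, 0.08], [0, 0, 0.04, 0, 0, 0, 0.08], [0, 0, 0.04, 0, 0, 0, 0.08], [0, 0, 0.02, 0, 0, 0, 0.08], [0, 0, 0, 0, 0, 0, 0.08], [0, 0, 0, 0, 0, 0, 0.08]],
  ],
  force=20,
)

```text
time_s: 11.85
tool_pos: [0.5228, 0.1772, 0.0564]
tool_rot: [-180.0, -0.1, 90.2]
force: [0.7, -0.5, 0.6]
grip_width: 0.0801
grasp_force: 0.0
```

>>> play_rows(
  steps=[
    [[-0.0036, 0.0006, 0.015, 0, 0, 0, 0.08], [0, 0, 0.02, 0, 0, 0, 0.08], [0, 0, 0.009, 0, 0, 0, 0.08], [0, 0, 0, 0, 0, 0, 0.08], [0, 0, 0, 0, 0, 0, 0.05], [0, 0, 0, 0, 0, 0, 0.05], [0, 0, 0, 0, 0, 0, 0.05], [0, 0, 0, 0, 0, 0, 0.05], [0, 0, 0, 0, 0, 0, 0.05]],
  ],
)

```text
time_s: 12.75
tool_pos: [0.5237, 0.1715, 0.0123]
tool_rot: [180.0, 0.0, 90.0]
force: [-0.0, 0.6, 0.2]
grip_width: 0.0526
grasp_force: 0.0
```

```bash
python3 - <<'E'
from h import *
rings(); o=get_obs(); print(o['tool_pos'],o['grip_width'],o['grasp_force'])
A=[]
for c in('top','scene'):
    r=cam(c); u,v=proj(r,[.523,.174,.02]).astype(int)
    A.append(cv2.resize(r['frame'][v-35:v+35,u-40:u+40],None,fx=5,fy=5,interpolation=cv2.INTER_CUBIC))
cv2.imwrite('pics/r2.png',cv2.cvtColor(np.hstack(A),cv2.COLOR_RGB2BGR))
E
```

```text
top 298 (np.int32(21), np.int32(22)) [0.6206 0.0784]
top 190 (np.int32(18), np.int32(23)) [0.45   0.2443]
scene 269 (np.int32(19), np.int32(19)) [0.4551 0.2372]
scene 280 (np.int32(19), np.int32(20)) [0.6207 0.079 ]
[0.52350823 0.17144023 0.01205594] 0.05078974339394628 0.0
```

View pics/r2.png

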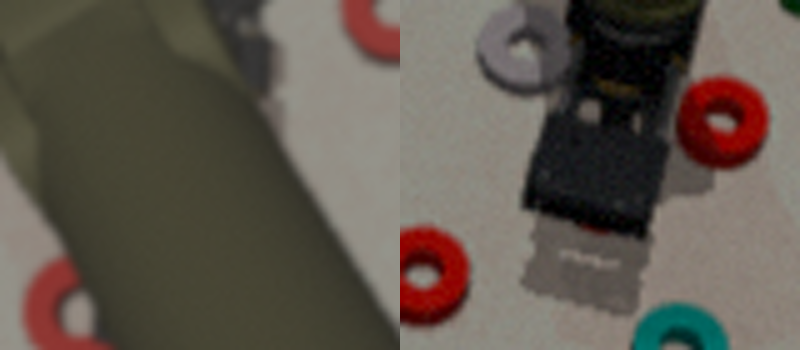

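>>> play_rows(
  steps=[
    [[0, 0, 0, 0, 0, 0, 0.08], [0, 0, 0, 0, 0, 0, 0.08], [0, 0, 0, 0, 0, 0, 0.08], [0, 0, 0, 0, 0, 0, 0.08], [0, 0, -0.03, 0, 0, 0, 0.08], [0, 0, -0.04, 0, 0, 0, 0.08], [0, 0, -0.04, 0, 0, 0, 0.08], [0, 0, -0.04, 0, 0, 0, 0.08], [0, 0, -0.04, 0, 0, 0, 0.08], [0, 0, 0, 0, 0, 0, 0.08]],
  ],
)

```text
time_s: 13.95
tool_pos: [0.5267, 0.1731, 0.208]
tool_rot: [179.4, -0.1, 90.0]
force: [0.9, 0.4, 0.6]
grip_width: 0.0796
grasp_force: 0.0
```

```bash
python3 - <<'E'
from h import *
rings(); print(get_obs()['tool_pos'])
E
```

```text
top 294 (np.int32(21), np.int32(22)) [0.6205 0.0784]
scene 264 (np.int32(19), np.int32(19)) [0.455  0.2376]
scene 282 (np.int32(19), np.int32(20)) [0.524  0.1744]
scene 280 (np.int32(19), np.int32(20)) [0.6207 0.079 ]
[0.52392388 0.17163467 0.20277616]
```

>>> play_rows(
  steps=[
    [[0.0025, 0, 0.03, 0, 0, 0, 0.08], [0, 0, 0.04, 0, 0, 0, 0.08], [0, 0, 0.04, 0, 0, 0, 0.08], [0, 0, 0.04, 0, 0, 0, 0.08], [0, 0, 0.03, 0, 0, 0, 0.08], [0, 0, 0.013, 0, 0, 0, 0.08], [0, 0, 0.005, 0, 0, 0, 0.08], [0, 0, 0, 0, 0, 0, 0.08]],
  ],
)

```text
time_s: 14.85
tool_pos: [0.5233, 0.1741, 0.0038]
tool_rot: [-180.0, -0.0, 90.0]
force: [-0.1, -0.5, -0.2]
grip_width: 0.0799
grasp_force: 0.0
```

>>> play_rows(
  steps=[
    [[0, 0, 0, 0, 0, 0, 0.05], [0, 0, 0, 0, 0, 0, 0.05], [0, 0, 0, 0, 0, 0, 0.05], [0, 0, 0, 0, 0, 0, 0.05]],
  ],
)

```text
time_s: 15.25
tool_pos: [0.524, 0.1739, 0.0046]
tool_rot: [179.9, 0.0, 90.0]
force: [-1.0, -0.6, -0.2]
grip_width: 0.056
grasp_force: 0.0
```

>>> play_rows(
  steps=[
    [[0, 0, 0, 0, 0, 0, 0.03], [0, 0, 0, 0, 0, 0, 0.03], [0, 0, 0, 0, 0, 0, 0.03], [0, 0, 0, 0, 0, 0, 0.03], [0, 0, 0, 0, 0, 0, 0.03]],
  ],
)

```text
time_s: 15.75
tool_pos: [0.5234, 0.174, 0.0039]
tool_rot: [-180.0, 0.0, 90.0]
force: [0.2, 0.1, 0.1]
grip_width: 0.0307
grasp_force: 0.0
```

```bash
python3 - <<'E'
from h import *
rings(); print(get_obs()['tool_pos'])
A=[]
for c in('top','scene'):
    r=cam(c); u,v=proj(r,[.523,.174,.02]).astype(int)
    A.append(cv2.resize(r['frame'][v-30:v+30,u-25:u+25],None,fx=8,fy=8,interpolation=cv2.INTER_CUBIC))
cv2.imwrite('pics/r2b.png',cv2.cvtColor(A[1],cv2.COLOR_RGB2BGR))
E
```

```text
top 296 (np.int32(21), np.int32(22)) [0.6205 0.0784]
top 189 (np.int32(19), np.int32(22)) [0.4497 0.2439]
scene 268 (np.int32(19), np.int32(19)) [0.4548 0.2373]
scene 279 (np.int32(19), np.int32(20)) [0.6207 0.079 ]
[0.52340764 0.17397614 0.00389783]
```

View pics/r2b.png

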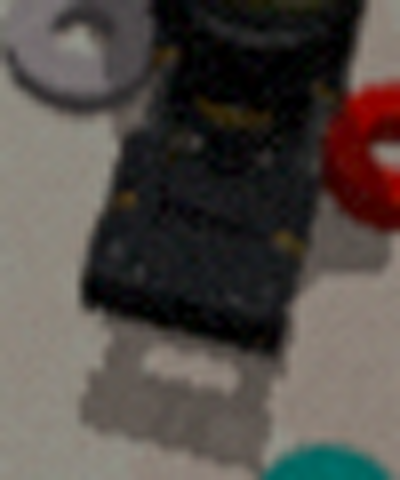

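>>> play_rows(
  steps=[
    [[0, 0, -0.02, 0, 0, 0, 0.03], [0, 0, -0.04, 0, 0, 0, 0.03], [0, 0, -0.04, 0, 0, 0, 0.03], [0, 0, -0.04, 0, 0, 0, 0.03], [0, 0, -0.04, 0, 0, 0, 0.03], [0, 0, -0.02, 0, 0, 0, 0.03], [0.04, 0, 0, 0, 0, 0, 0.03], [0.04, 0, 0, 0, 0, 0, 0.03], [0.04, 0, 0, 0, 0, 0, 0.03], [0, 0, 0, 0, 0, 0, 0.03]],
  ],
)

```text
time_s: 16.95
tool_pos: [0.5205, 0.3013, 0.2041]
tool_rot: [-179.9, -0.3, 90.5]
force: [-0.3, 0.5, 0.5]
grip_width: 0.03
grasp_force: 0.0
```

```bash
python3 - <<'E'
from h import *
rings(); print(get_obs()['tool_pos'])
A=[]
for c in('top','scene'):
    r=cam(c); u,v=proj(r,[.523,.174,.02]).astype(int)
    A.append(cv2.resize(r['frame'][v-50:v+50,u-60:u+60],None,fx=3.3,fy=4,interpolation=cv2.INTER_CUBIC))
cv2.imwrite('pics/r2c.png',cv2.cvtColor(np.hstack(A),cv2.COLOR_RGB2BGR))
E
```

```text
top 289 (np.int32(21), np.int32(22)) [0.6206 0.0784]
top 301 (np.int32(22), np.int32(22)) [0.5227 0.1728]
top 238 (np.int32(22), np.int32(23)) [0.4568 0.2332]
scene 263 (np.int32(19), np.int32(19)) [0.4548 0.2379]
scene 262 (np.int32(19), np.int32(19)) [0.5241 0.1743]
scene 281 (np.int32(19), np.int32(20)) [0.6206 0.0791]
[0.52269279 0.29509303 0.20360675]
```

View pics/r2c.png

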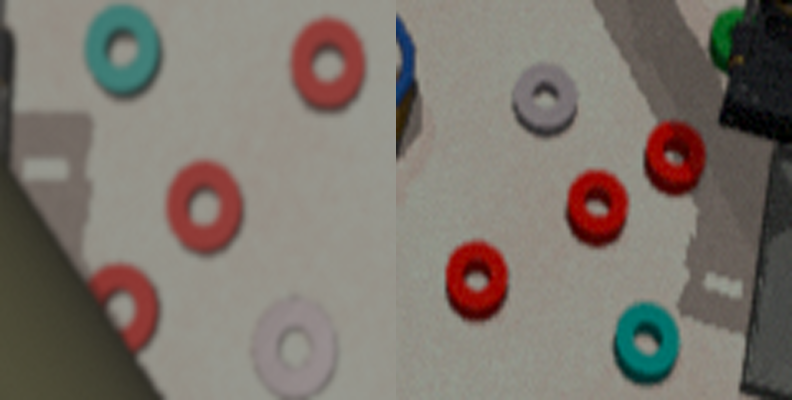

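The rings haven't moved, so the fingers closed above ring 2. I suspect a height offset. I'll probe the table on a free spot.

>>> play_rows(
  steps=[
    [[-0.03, 0, 0.03, 0, 0, 0, 0.03], [0, 0, 0.04, 0, 0, 0, 0.03], [0, 0, 0.04, 0, 0, 0, 0.03], [0, 0, 0.04, 0, 0, 0, 0.03], [0, 0, 0.03, 0, 0, 0, 0.03], [0, 0, 0.018, 0, 0, 0, 0.03], [0, 0, 0.004, 0, 0, 0, 0.03], [0, 0, 0.001, 0, 0, 0, 0.03], [0, 0, 0.001, 0, 0, 0, 0.03], [0, 0, 0, 0, 0, 0, 0.03], [0, 0, 0, 0, 0, 0, 0.03]],
  ],
)

```text
time_s: 18.25
tool_pos: [0.5242, 0.2644, 0.0011]
tool_rot: [179.9, -0.0, 90.0]
force: [0.4, -0.1, -0.0]
grip_width: 0.0298
grasp_force: 0.0
```

```bash
python3 - <<'E'
from h import *
o=get_obs(); p=o['tool_pos'];print(p,o['force'])
A=[]
for c in('top','scene'):
    r=cam(c); u,v=proj(r,p).astype(int); im=r['frame'].copy()
    im=cv2.resize(im[v-50:v+50,u-50:u+50],None,fx=4,fy=4,interpolation=cv2.INTER_CUBIC)
    for z,col in((0,(0,255,0)),(.07,(255,255,0))):
        for dx,dy in((-.095,-.037),(.095,-.037),(.095,.037),(-.095,.037),(0,0)):
            q=(proj(r,[p[0]+dx,p[1]+dy,p[2]+z])-[u-50,v-50])*4; cv2.circle(im,tuple(q.astype(int).tolist()),3,col,-1)
    A.append(im)
cv2.imwrite('pics/tab.png',cv2.cvtColor(np.hstack(A),cv2.COLOR_RGB2BGR))
E
```

```text
[0.52423453 0.26436022 0.00110739] [ 0.40908051 -0.08789142 -0.02490117]
```

View pics/tab.png

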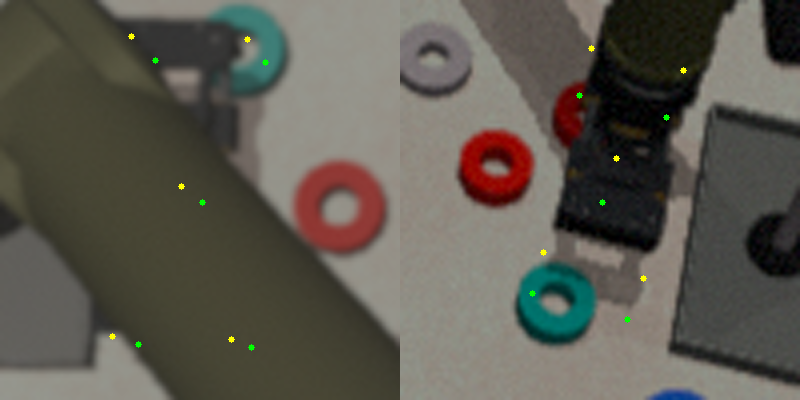

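>>> play_rows(
  steps=[
    [[0, 0, 0.0015, 0, 0, 0, 0.03], [0, 0, 0.001, 0, 0, 0, 0.03], [0, 0, 0.001, 0, 0, 0, 0.03], [0, 0, 0, 0, 0, 0, 0.03]],
  ],
)

```text
time_s: 18.75
tool_pos: [0.5232, 0.2639, -0.0039]
tool_rot: [-180.0, 0.0, 90.0]
force: [1.1, 0.7, -0.4]
grip_width: 0.0298
grasp_force: 0.0
```

No contact at a reported z of -4 mm, so the reported height is biased. I'll keep going in small steps.

>>> play_rows(
  steps=[
    [[0, 0, 0.002, 0, 0, 0, 0.03], [0, 0, 0.002, 0, 0, 0, 0.03], [0, 0, 0.002, 0, 0, 0, 0.03], [0, 0, 0, 0, 0, 0, 0.03]],
  ],
)

```text
time_s: 19.15
tool_pos: [0.5231, 0.2638, -0.01]
tool_rot: [-180.0, 0.0, 90.0]
force: [0.4, 0.1, 0.2]
grip_width: 0.03
grasp_force: 0.0
```

>>> play_rows(
  steps=[
    [[0, 0, 0.002, 0, 0, 0, 0.03], [0, 0, 0.001, 0, 0, 0, 0.03], [0, 0, 0, 0, 0, 0, 0.03]],
  ],
)

```text
time_s: 19.45
tool_pos: [0.5233, 0.2639, -0.0128]
tool_rot: [-180.0, 0.0, 90.0]
force: [-0.2, 0.8, 0.9]
grip_width: 0.0297
grasp_force: 0.0
```

>>> play_rows(
  steps=[
    [[0, 0, 0.002, 0, 0, 0, 0.03], [0, 0, 0.002, 0, 0, 0, 0.03], [0, 0, 0, 0, 0, 0, 0.03]],
  ],
)

```text
time_s: 19.75
tool_pos: [0.5232, 0.2638, -0.017]
tool_rot: [-180.0, 0.0, 90.0]
force: [-0.2, 0.3, 0.7]
grip_width: 0.0301
grasp_force: 0.0
```

>>> play_rows(
  steps=[
    [[0, 0, 0.002, 0, 0, 0, 0.03], [0, 0, 0.001, 0, 0, 0, 0.03], [0, 0, 0, 0, 0, 0, 0.03]],
  ],
)

```text
time_s: 20.05
tool_pos: [0.5233, 0.2639, -0.0198]
tool_rot: [-180.0, 0.0, 90.0]
force: [0.4, 0.8, -0.1]
grip_width: 0.0302
grasp_force: 0.0
```

>>> play_rows(
  steps=[
    [[0, 0, 0.002, 0, 0, 0, 0.03], [0, 0, 0.001, 0, 0, 0, 0.03], [0, 0, 0, 0, 0, 0, 0.03]],
  ],
)

```text
time_s: 20.35
tool_pos: [0.5233, 0.2639, -0.0228]
tool_rot: [-180.0, 0.0, 90.0]
force: [0.1, 0.3, -0.1]
grip_width: 0.03
grasp_force: 0.0
```

>>> play_rows(
  steps=[
    [[0, 0, 0.002, 0, 0, 0, 0.03], [0, 0, 0.001, 0, 0, 0, 0.03], [0, 0, 0, 0, 0, 0, 0.03]],
  ],
)

```text
time_s: 20.65
tool_pos: [0.5235, 0.264, -0.0251]
tool_rot: [180.0, 0.0, 90.0]
force: [-1.1, -0.5, 3.9]
grip_width: 0.0299
grasp_force: 2.2
```

>>> play_rows(
  steps=[
    [[0, 0, 0.001, 0, 0, 0, 0.03], [0, 0, 0.001, 0, 0, 0, 0.03], [0, 0, 0, 0, 0, 0, 0.03]],
  ],
)

```text
time_s: 20.95
tool_pos: [0.5235, 0.264, -0.0252]
tool_rot: [180.0, 0.1, 90.0]
force: [-5.5, -3.3, 18.5]
grip_width: 0.0301
grasp_force: 9.2
```

```bash
python3 - <<'E'
from h import *
o=get_obs(); p=o['tool_pos'];print(p,o['force'])
A=[]
for c in('top','scene'):
    r=cam(c); u,v=proj(r,p).astype(int); im=r['frame'].copy()
    im=cv2.resize(im[v-40:v+40,u-40:u+40],None,fx=5,fy=5,interpolation=cv2.INTER_CUBIC)
    A.append(im)
im=np.hstack(A); im=np.clip(im.astype(float)*1.8,0,255).astype(np.uint8)
cv2.imwrite('pics/tab2.png',cv2.cvtColor(im,cv2.COLOR_RGB2BGR))
E
```

```text
[ 0.5235285   0.26401404 -0.0251911 ] [-5.5082711  -3.32173757 18.49941672]
```

View pics/tab2.png

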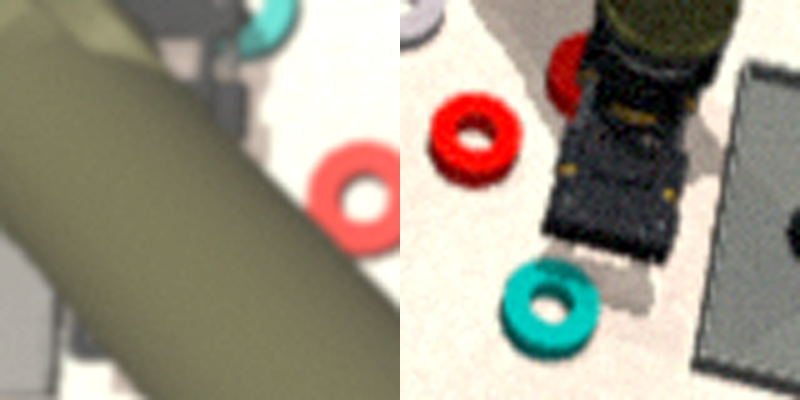

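Contact at a reported z of -0.025, so true tip height = reported + 25 mm. The picture shows the fingers beside the teal ring, which they did not touch. Back to ring 2 with that correction.

>>> play_rows(
  steps=[
    [[0, 0, -0.03, 0, 0, 0, 0.08], [0, 0, -0.04, 0, 0, 0, 0.08], [-0.03, 0, -0.01, 0, 0, 0, 0.08], [-0.03, 0, 0, 0, 0, 0, 0.08], [-0.03, 0, 0, 0, 0, 0, 0.08], [0, 0, 0, 0, 0, 0, 0.08], [0, 0, 0.02, 0, 0, 0, 0.08], [0, 0, 0, 0, 0, 0, 0.08]],
  ],
)

```text
time_s: 21.85
tool_pos: [0.5216, 0.1734, 0.0305]
tool_rot: [-179.8, 0.0, 90.0]
force: [0.3, -0.3, 0.3]
grip_width: 0.0786
grasp_force: 0.0
```

>>> play_rows(
  steps=[
    [[0, 0.001, 0.025, 0, 0, 0, 0.08], [0, 0, 0.016, 0, 0, 0, 0.08], [0, 0, 0.005, 0, 0, 0, 0.08], [0, 0, 0, 0, 0, 0, 0.08], [0, 0, 0, 0, 0, 0, 0.045], [0, 0, 0, 0, 0, 0, 0.045], [0, 0, 0, 0, 0, 0, 0.045], [0, 0, 0, 0, 0, 0, 0.045], [0, 0, 0, 0, 0, 0, 0.045]],
  ],
  force=20,
)

```text
time_s: 22.75
tool_pos: [0.5249, 0.1741, -0.0129]
tool_rot: [179.9, -0.0, 90.0]
force: [-0.6, -0.9, 4.8]
grip_width: 0.059
grasp_force: 20.0
```

>>> play_rows(
  steps=[
    [[0, 0, -0.03, 0, 0, 0, 0.045], [0, 0, -0.04, 0, 0, 0, 0.045], [0, 0, -0.04, 0, 0, 0, 0.045], [0, 0, -0.04, 0, 0, 0, 0.045], [0, 0, -0.04, 0, 0, 0, 0.045], [-0.0215, 0.003, 0, 0, 0, 0, 0.045], [-0.04, 0.003, 0, 0, 0, 0, 0.045], [-0.04, 0.003, 0, 0, 0, 0, 0.045], [-0.04, 0.003, 0, 0, 0, 0, 0.045], [-0.04, 0.003, 0, 0, 0, 0, 0.045], [-0.04, 0.003, 0, 0, 0, 0, 0.045], [-0.04, 0.003, 0, 0, 0, 0, 0.045]],
  ],
)

```text
time_s: 23.95
tool_pos: [0.5451, -0.0892, 0.1764]
tool_rot: [180.0, 0.0, 90.0]
force: [0.9, -0.3, -1.0]
grip_width: 0.0591
grasp_force: 20.0
```

>>> play_rows(
  steps=[
    [[-0.04, 0.003, 0, 0, 0, 0, 0.045], [-0.04, 0.003, 0, 0, 0, 0, 0.045], [-0.04, 0.003, 0, 0, 0, 0, 0.045], [-0.04, 0.002, 0, 0, 0, 0, 0.045], [-0.04, 0.003, 0, 0, 0, 0, 0.045], [-0.02, 0, 0, 0, 0, 0, 0.045], [0, 0, 0, 0, 0, 0, 0.045], [0, 0, 0, 0, 0, 0, 0.045]],
  ],
)

```text
time_s: 24.75
tool_pos: [0.5596, -0.3059, 0.1761]
tool_rot: [-180.0, -0.1, 90.0]
force: [0.5, 0.5, -0.3]
grip_width: 0.059
grasp_force: 20.0
```

```bash
cat >> h.py <<'E'
def held(zb):
    # ring in hand at bottom height zb, per camera
    p=get_obs()['tool_pos']; print('tcp',p.round(4))
    for c in('top','scene'):
        r=cam(c); q=proj(r,[p[0],p[1],zb+.013])
        for b in blobs(r,'red',15):
            if np.hypot(*(b[0]-q))<25: print(c,b[1],b[2],fit([(r,b[0])],RING+[0,0,zb],p[:2])[0].round(4))
def crop(P,n,w=50,f=4):
    A=[]
    for c in('top','scene'):
        r=cam(c);u,v=proj(r,P).astype(int)
        A.append(cv2.resize(r['frame'][v-w:v+w,u-w:u+w],None,fx=f,fy=f,interpolation=cv2.INTER_CUBIC))
    im=np.clip(np.hstack(A)*1.5,0,255).astype(np.uint8); cv2.imwrite('pics/'+n,cv2.cvtColor(im,cv2.COLOR_RGB2BGR))
E
python3 - <<'E'
from h import *
held(get_obs()['tool_pos'][2]+.013); crop([.56,-.3075,.15],'h1.png')
E
```

```text
tcp [ 0.5596 -0.3059  0.1761]
top 28 [425 179   4   9] [ 0.5816 -0.3081]
top 147 [413 182   9  21] [ 0.5584 -0.2879]
scene 720 [165 145  45  49] [ 0.4891 -0.2769]
```

View pics/h1.png

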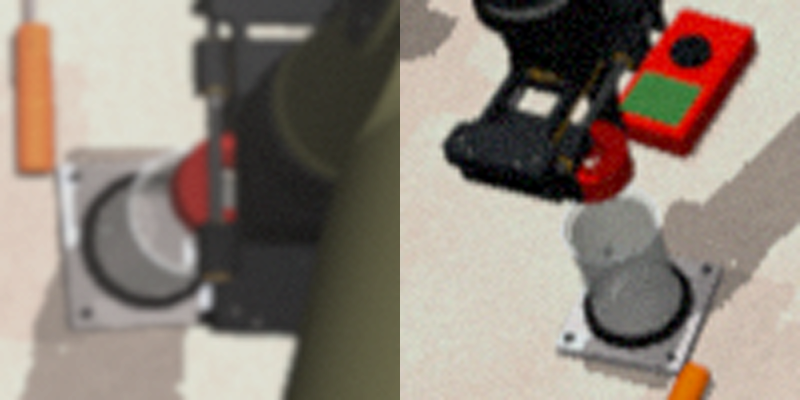

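The ring is held above and to the left of the tube mouth: top crop (210,180), scene crop (605,165). I'll measure its offset from the visible edges.

```bash
python3 - <<'E'
from h import *
p=get_obs()['tool_pos']
def bb(r,xy,zb):
    q=np.array([proj(r,m+[xy[0],xy[1],zb]) for m in RING]); return q.min(0),q.max(0)
T=cam('top');S=cam('scene')
def edges(xy,zb):
    a,b=bb(T,xy,zb); c,d=bb(S,xy,zb); return np.array([a[0],(a[1]+b[1])/2,d[0],d[1]])
hs=cv2.cvtColor(S['frame'],cv2.COLOR_RGB2HSV); m=((hs[...,0]<6)|(hs[...,0]>172))&(hs[...,1]>110)&(hs[...,2]>35)
u0,v0=proj(S,[.56,-.3075,.15]).astype(int)-50
sub=m[v0+25:v0+55, u0+38:u0+62]; 
for i,row in enumerate(sub): print(v0+25+i,''.join('#' if k else '.' for k in row), u0+38)
ht=cv2.cvtColor(T['frame'],cv2.COLOR_RGB2HSV); mt=((ht[...,0]<8)|(ht[...,0]>170))&(ht[...,1]>90)&(ht[...,2]>40)
ys,xs=np.nonzero(mt[170:215,405:432]); print('top red',xs.min()+405,ys.min()+170,ys.max()+170)
for zb in(.175,.19,.205): print(zb,edges(p[:2],zb).round(1))
E
```

```text
168 ................#....... 159
169 ........................ 159
170 ........................ 159
171 .................#...... 159
172 .................#####.. 159
173 ..........####...####### 159
174 .........#######..###### 159
175 .........############### 159
176 .........############### 159
177 ..........############## 159
178 ..........#########..### 159
179 ..........#########..... 159
180 .........##########..... 159
181 .........##########..... 159
182 ........###########..... 159
183 ........############.... 159
184 .......#############.... 159
185 ......##############.... 159
186 ......##############.... 159
187 ......#############..... 159
188 ......#############..... 159
189 .......###########...... 159
190 ........#########....... 159
191 ........########........ 159
192 ........######.......... 159
193 ........###............. 159
194 ........................ 159
195 ........................ 159
196 ........................ 159
197 ........................ 159
top red 412 178 202
0.175 [408.6 193.4 180.1 197. ]
0.19 [410.2 192.2 179.1 193.9]
0.205 [411.9 190.9 178.1 190.8]
```

Prediction and observation agree within about 2 px, so the ring is centred to about 2 mm. Lowering now.

>>> play_rows(
  steps=[
    [[0, 0, 0.03, 0, 0, 0, 0.045], [0, 0, 0.025, 0, 0, 0, 0.045], [0, 0, 0.003, 0, 0, 0, 0.045], [0, 0, 0.003, 0, 0, 0, 0.045], [0, 0, 0.003, 0, 0, 0, 0.045], [0, 0, 0, 0, 0, 0, 0.045], [0, 0, 0, 0, 0, 0, 0.045]],
  ],
)

```text
time_s: 25.75
tool_pos: [0.5601, -0.3078, 0.1135]
tool_rot: [179.9, 0.1, 90.0]
force: [1.1, 0.1, -0.7]
grip_width: 0.0595
grasp_force: 20.0
```

>>> play_rows(
  steps=[
    [[0, 0, 0.003, 0, 0, 0, 0.045], [0, 0, 0, 0, 0, 0, 0.045]],
  ],
)

```text
time_s: 25.95
tool_pos: [0.5594, -0.3075, 0.1094]
tool_rot: [-180.0, 0.0, 90.0]
force: [-0.1, 0.4, -0.8]
grip_width: 0.0592
grasp_force: 20.0
```

>>> play_rows(
  steps=[
    [[0, 0, 0.002, 0, 0, 0, 0.045], [0, 0, 0, 0, 0, 0, 0.045], [0, 0, 0, 0, 0, 0, 0.07], [0, 0, 0, 0, 0, 0, 0.07], [0, 0, 0, 0, 0, 0, 0.08], [0, 0, 0, 0, 0, 0, 0.08], [0, 0, -0.02, 0, 0, 0, 0.08], [0, 0, -0.04, 0, 0, 0, 0.08], [0.035, 0, -0.03, 0, 0, 0, 0.08], [0.04, 0, 0, 0, 0, 0, 0.08], [0.04, 0, 0, 0, 0, 0, 0.08], [0.04, 0, 0, 0, 0, 0, 0.08]],
  ],
)

```text
time_s: 27.15
tool_pos: [0.5595, -0.1511, 0.198]
tool_rot: [179.9, 0.0, 90.0]
force: [-0.1, 0.4, -0.9]
grip_width: 0.0799
grasp_force: 0.0
```

>>> play_rows(
  steps=[
    [[0.04, 0, 0, 0, 0, 0, 0.08], [0.04, 0, 0, 0, 0, 0, 0.08], [0.04, 0.002, 0, 0, 0, 0, 0.08], [0.03, 0, 0, 0, 0, 0, 0.08], [0, 0, 0, 0, 0, 0, 0.08]],
  ],
)

```text
time_s: 27.65
tool_pos: [0.5611, 0.0042, 0.1981]
tool_rot: [179.9, -0.1, 90.5]
force: [0.2, 0.3, 0.6]
grip_width: 0.08
grasp_force: 0.0
```

```bash
python3 - <<'E'
from h import *
rings(); print(get_obs()['tool_pos']); crop([.56,-.3075,.05],'m1.png')
E
```

```text
top 179 (np.int32(17), np.int32(18)) [ 0.5707 -0.3246]
top 312 (np.int32(23), np.int32(23)) [0.4539 0.2365]
scene 257 (np.int32(19), np.int32(19)) [0.4548 0.2379]
scene 287 (np.int32(19), np.int32(20)) [0.6154 0.0425]
[ 0.56145063 -0.00202607  0.1976428 ]
```

View pics/m1.png

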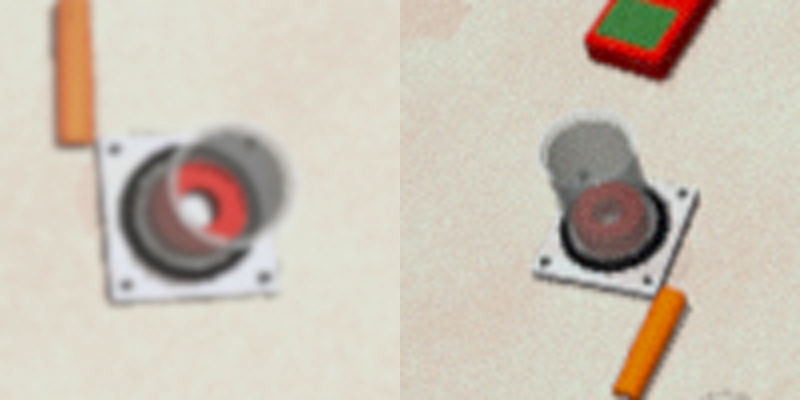

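Ring 2 lies flat at the bottom of the tube. Ring 1 has been knocked to (0.615, 0.042). Picking it up there.

>>> play_rows(
  steps=[
    [[0.022, 0.027, 0, 0, 0, 0, 0.08], [0.022, 0.027, 0, 0, 0, 0, 0.08], [0, 0, 0.035, 0, 0, 0, 0.08], [0, 0, 0.04, 0, 0, 0, 0.08], [0, 0, 0.04, 0, 0, 0, 0.08], [0, 0, 0.035, 0, 0, 0, 0.08], [0, 0, 0, 0, 0, 0, 0.08], [0, 0, 0, 0, 0, 0, 0.08]],
  ],
)

```text
time_s: 28.65
tool_pos: [0.6156, 0.0401, 0.0476]
tool_rot: [-180.0, 0.0, 89.9]
force: [1.2, 0.7, 1.1]
grip_width: 0.0804
grasp_force: 0.0
```

```bash
python3 - <<'E'
from h import *
rings(); print(get_obs()['tool_pos'])
E
```

```text
top 179 (np.int32(17), np.int32(19)) [ 0.5711 -0.3243]
top 312 (np.int32(23), np.int32(23)) [0.4539 0.2365]
scene 260 (np.int32(18), np.int32(19)) [0.4547 0.2383]
[0.61735638 0.04108034 0.04984545]
```

Down by 0.063, to a reported -0.013.

>>> play_rows(
  steps=[
    [[0.001, -0.001, 0.03, 0, 0, 0, 0.08], [0, 0, 0.022, 0, 0, 0, 0.08], [0, 0, 0.01, 0, 0, 0, 0.08], [0, 0, 0, 0, 0, 0, 0.08], [0, 0, 0, 0, 0, 0, 0.045], [0, 0, 0, 0, 0, 0, 0.045], [0, 0, 0, 0, 0, 0, 0.045], [0, 0, 0, 0, 0, 0, 0.045], [0, 0, 0, 0, 0, 0, 0.045]],
  ],
)

```text
time_s: 29.65
tool_pos: [0.6153, 0.0425, -0.0135]
tool_rot: [179.9, 0.0, 90.0]
force: [-0.7, -0.9, 5.4]
grip_width: 0.0592
grasp_force: 20.0
```

>>> play_rows(
  steps=[
    [[0, 0, -0.03, 0, 0, 0, 0.045], [0, 0, -0.04, 0, 0, 0, 0.045], [0, 0, -0.04, 0, 0, 0, 0.045], [0, 0, -0.04, 0, 0, 0, 0.045], [0, 0, -0.04, 0, 0, 0, 0.045], [-0.035, -0.006, 0, 0, 0, 0, 0.045], [-0.035, -0.006, 0, 0, 0, 0, 0.045], [-0.035, -0.006, 0, 0, 0, 0, 0.045], [-0.035, -0.006, 0, 0, 0, 0, 0.045], [-0.035, -0.006, 0, 0, 0, 0, 0.045], [-0.035, -0.006, 0, 0, 0, 0, 0.045], [-0.035, -0.006, 0, 0, 0, 0, 0.045]],
  ],
)

```text
time_s: 30.85
tool_pos: [0.5716, -0.2039, 0.1751]
tool_rot: [-180.0, 0.0, 90.0]
force: [1.1, 0.0, -0.3]
grip_width: 0.0595
grasp_force: 20.0
```

>>> play_rows(
  steps=[
    [[-0.035, -0.006, 0, 0, 0, 0, 0.045], [-0.035, -0.006, 0, 0, 0, 0, 0.045], [-0.035, -0.001, 0, 0, 0, 0, 0.045], [0, 0, 0, 0, 0, 0, 0.045], [0, 0, 0, 0, 0, 0, 0.045]],
  ],
)

```text
time_s: 31.35
tool_pos: [0.5587, -0.3083, 0.1746]
tool_rot: [-179.9, -0.1, 89.9]
force: [1.1, 1.0, -0.6]
grip_width: 0.0593
grasp_force: 20.0
```

>>> play_rows(
  steps=[
    [[0, 0.001, 0.03, 0, 0, 0, 0.045], [0, 0, 0.025, 0, 0, 0, 0.045], [0, 0, 0.003, 0, 0, 0, 0.045], [0, 0, 0.003, 0, 0, 0, 0.045], [0, 0, 0.003, 0, 0, 0, 0.045], [0, 0, 0.003, 0, 0, 0, 0.045], [0, 0, 0, 0, 0, 0, 0.045]],
  ],
)

```text
time_s: 32.05
tool_pos: [0.5607, -0.3076, 0.109]
tool_rot: [180.0, 0.0, 90.0]
force: [-0.3, -0.5, -0.6]
grip_width: 0.0594
grasp_force: 20.0
```

>>> play_rows(
  steps=[
    [[0, 0, 0.001, 0, 0, 0, 0.045], [0, 0, 0, 0, 0, 0, 0.07], [0, 0, 0, 0, 0, 0, 0.07], [0, 0, 0, 0, 0, 0, 0.08], [0, 0, 0, 0, 0, 0, 0.08], [0, 0, -0.02, 0, 0, 0, 0.08], [0, 0, -0.04, 0, 0, 0, 0.08], [0.035, -0.007, -0.03, 0, 0, 0, 0.08], [0.04, -0.007, 0, 0, 0, 0, 0.08], [0.04, -0.007, 0, 0, 0, 0, 0.08], [0.04, -0.007, 0, 0, 0, 0, 0.08], [0.04, -0.007, 0, 0, 0, 0, 0.08]],
  ],
)

```text
time_s: 33.25
tool_pos: [0.525, -0.111, 0.1977]
tool_rot: [180.0, 0.0, 90.0]
force: [0.1, 0.2, 0.8]
grip_width: 0.0801
grasp_force: 0.0
```

>>> play_rows(
  steps=[
    [[0.04, -0.007, 0, 0, 0, 0, 0.08], [0.04, -0.007, 0, 0, 0, 0, 0.08], [0.04, -0.007, 0, 0, 0, 0, 0.08], [0.04, -0.007, 0, 0, 0, 0, 0.08], [0.04, -0.007, 0, 0, 0, 0, 0.08], [0.04, -0.007, 0, 0, 0, 0, 0.08], [0.04, -0.007, 0, 0, 0, 0, 0.08], [0.03, -0.007, 0, 0, 0, 0, 0.08], [0, 0, 0, 0, 0, 0, 0.08], [0, 0, 0, 0, 0, 0, 0.08]],
  ],
)

```text
time_s: 34.25
tool_pos: [0.4692, 0.198, 0.1975]
tool_rot: [180.0, 0.0, 90.1]
force: [0.9, -1.1, 0.7]
grip_width: 0.0801
grasp_force: 0.0
```

```bash
python3 - <<'E'
from h import *
rings(); print(get_obs()['tool_pos'])
r=cam('top')
for z in(.015,.042): print(z,fit([(r,min(blobs(r,'red',30),key=lambda b:np.hypot(*(b[0]-[411,201])))[0])],RING+[0,0,z],[.56,-.31])[0])
E
```

```text
top 264 (np.int32(19), np.int32(21)) [ 0.5737 -0.3262]
scene 267 (np.int32(19), np.int32(19)) [0.4548 0.2375]
[0.46988604 0.19607287 0.19733683]
0.015 [ 0.57093219 -0.32236903]
0.042 [ 0.56608628 -0.31543559]
```

>>> play_rows(
  steps=[
    [[0.0395, -0.015, 0, 0, 0, 0, 0.08], [0, 0, 0.03, 0, 0, 0, 0.08], [0, 0, 0.04, 0, 0, 0, 0.08], [0, 0, 0.04, 0, 0, 0, 0.08], [0, 0, 0.04, 0, 0, 0, 0.08], [0, 0, 0, 0, 0, 0, 0.08], [0, 0, 0, 0, 0, 0, 0.08]],
  ],
)

```text
time_s: 35.1
tool_pos: [0.4547, 0.2364, 0.0478]
tool_rot: [-179.9, -0.0, 89.9]
force: [0.6, -0.3, 0.8]
grip_width: 0.08
grasp_force: 0.0
```

>>> play_rows(
  steps=[
    [[0, 0, 0.03, 0, 0, 0, 0.08], [0, 0, 0.021, 0, 0, 0, 0.08], [0, 0, 0.01, 0, 0, 0, 0.08], [0, 0, 0, 0, 0, 0, 0.08], [0, 0, 0, 0, 0, 0, 0.045], [0, 0, 0, 0, 0, 0, 0.045], [0, 0, 0, 0, 0, 0, 0.045], [0, 0, 0, 0, 0, 0, 0.045], [0, 0, 0, 0, 0, 0, 0.045]],
  ],
)

```text
time_s: 36.0
tool_pos: [0.4551, 0.2372, -0.0127]
tool_rot: [179.9, 0.0, 90.0]
force: [-0.7, -0.1, 5.9]
grip_width: 0.0592
grasp_force: 20.0
```

>>> play_rows(
  steps=[
    [[0, 0, -0.03, 0, 0, 0, 0.045], [0, 0, -0.04, 0, 0, 0, 0.045], [0, 0, -0.04, 0, 0, 0, 0.045], [0, 0, -0.04, 0, 0, 0, 0.045], [0, 0, -0.04, 0, 0, 0, 0.045], [-0.0247, 0.014, 0, 0, 0, 0, 0.045], [-0.04, 0.007, 0, 0, 0, 0, 0.045], [-0.04, 0.007, 0, 0, 0, 0, 0.045], [-0.04, 0.007, 0, 0, 0, 0, 0.045], [-0.04, 0.007, 0, 0, 0, 0, 0.045], [-0.04, 0.007, 0, 0, 0, 0, 0.045], [-0.04, 0.007, 0, 0, 0, 0, 0.045]],
  ],
)

```text
time_s: 37.2
tool_pos: [0.5102, -0.0294, 0.1763]
tool_rot: [-180.0, 0.0, 90.0]
force: [0.3, 0.5, -0.6]
grip_width: 0.059
grasp_force: 20.0
```

>>> play_rows(
  steps=[
    [[-0.04, 0.007, 0, 0, 0, 0, 0.045], [-0.04, 0.007, 0, 0, 0, 0, 0.045], [-0.04, 0.007, 0, 0, 0, 0, 0.045], [-0.04, 0.007, 0, 0, 0, 0, 0.045], [-0.04, 0.007, 0, 0, 0, 0, 0.045], [-0.04, 0.007, 0, 0, 0, 0, 0.045], [-0.04, 0.007, 0, 0, 0, 0, 0.045], [0, 0, 0, 0, 0, 0, 0.045], [0, 0, 0, 0, 0, 0, 0.045]],
  ],
)

```text
time_s: 38.1
tool_pos: [0.5588, -0.3085, 0.1754]
tool_rot: [-179.9, -0.1, 89.9]
force: [0.7, 1.6, -0.8]
grip_width: 0.059
grasp_force: 20.0
```

>>> play_rows(
  steps=[
    [[0.0005, 0.001, 0.03, 0, 0, 0, 0.045], [0, 0, 0.025, 0, 0, 0, 0.045], [0, 0, 0.003, 0, 0, 0, 0.045], [0, 0, 0.003, 0, 0, 0, 0.045], [0, 0, 0.003, 0, 0, 0, 0.045], [0, 0, 0.003, 0, 0, 0, 0.045], [0, 0, 0, 0, 0, 0, 0.045]],
  ],
)

```text
time_s: 38.8
tool_pos: [0.5607, -0.3072, 0.11]
tool_rot: [180.0, 0.0, 90.0]
force: [-0.1, -1.4, 0.2]
grip_width: 0.0592
grasp_force: 20.0
```

>>> play_rows(
  steps=[
    [[0, 0, 0.001, 0, 0, 0, 0.045], [0, 0, 0, 0, 0, 0, 0.07], [0, 0, 0, 0, 0, 0, 0.07], [0, 0, 0, 0, 0, 0, 0.08], [0, 0, 0, 0, 0, 0, 0.08], [0, 0, -0.02, 0, 0, 0, 0.08], [0, 0, -0.04, 0, 0, 0, 0.08], [0.035, 0, -0.03, 0, 0, 0, 0.08], [0.04, 0, 0, 0, 0, 0, 0.08], [0.04, 0, 0, 0, 0, 0, 0.08], [0.04, 0, 0, 0, 0, 0, 0.08], [0.04, 0, 0, 0, 0, 0, 0.08]],
  ],
)

```text
time_s: 40.0
tool_pos: [0.5603, -0.1107, 0.1988]
tool_rot: [180.0, 0.0, 90.0]
force: [1.7, 0.7, 0.7]
grip_width: 0.0798
grasp_force: 0.0
```

>>> play_rows(
  steps=[
    [[0.04, 0, 0, 0, 0, 0, 0.08], [0.04, 0, 0, 0, 0, 0, 0.08], [0.04, 0, 0, 0, 0, 0, 0.08], [0.04, 0, 0, 0, 0, 0, 0.08], [0.04, 0, 0, 0, 0, 0, 0.08], [0, 0, 0, 0, 0, 0, 0.08], [0, 0, 0, 0, 0, 0, 0.08]],
  ],
)

```text
time_s: 40.7
tool_pos: [0.5603, 0.0891, 0.1986]
tool_rot: [180.0, 0.0, 90.2]
force: [1.6, -0.4, 0.1]
grip_width: 0.0796
grasp_force: 0.0
```

```bash
python3 - <<'E'
from h import *
rings(); print(get_obs()['tool_pos'])
A=[]
for c,P in(('top',[.56,-.3075,.1]),('scene',[.56,-.3075,.05]),('scene',[.51,-.08,.1])):
    r=cam(c);u,v=proj(r,P).astype(int)
    A.append(cv2.resize(r['frame'][v-25:v+25,u-25:u+25],(260,260),interpolation=cv2.INTER_CUBIC))
cv2.imwrite('pics/m3.png',cv2.cvtColor(np.clip(np.hstack(A)*1.5,0,255).astype(np.uint8),cv2.COLOR_RGB2BGR))
G=np.r_[circ(.011,.092),circ(.011,.136)]
for c in ('top','scene'):
    r=cam(c)
    for n,m,x in(('crank_grip',G,[.5485,-.056]),):
        for s in silhouettes(c,n):
            ys,xs=np.nonzero(s['pixels']); print(c,n,s['p'],s['extent'],fit([(r,hullc(np.c_[xs,ys]))],m,x)[0].round(4))
    q=np.array([proj(r,[.5485,-.0557,0]+g) for g in G]); print('pred ext',q.min(0),q.max(0))
E
```

```text
top 411 (np.int32(22), np.int32(23)) [ 0.5769 -0.3301]
scene 136 (np.int32(18), np.int32(11)) [ 0.505  -0.3549]
[0.56064747 0.08633939 0.19832707]
top crank_grip 0.51 [305.2, 198.4, 315.3, 205.4] [ 0.549 -0.054]
pred ext [306.32382041 195.20702654] [316.38482825 207.2705654 ]
pred ext [246.02674539 209.93361145] [253.90498446 223.8768084 ]
```

View pics/m3.png

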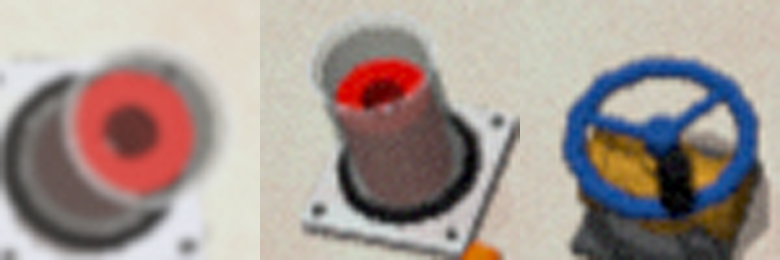

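The tube holds three stacked, flat rings (top crop 130,130; scene 380,85). The grip shows at scene (675,185), matching the fit of (0.5487, -0.055). The hub is about (0.5015, -0.0815), so the grip angle is about 29°. Now the grip.

>>> play_rows(
  steps=[
    [[-0.035, -0.003, 0, 0, 0, 0, 0.055], [-0.035, -0.003, 0, 0, 0, 0, 0.055], [-0.035, -0.003, 0, 0, 0, 0, 0.055], [-0.036, -0.003, 0, 0, 0, 0, 0.055], [0, 0, 0, 0, 0, 0, 0.055], [0, 0, 0, 0, 0, 0, 0.055]],
  ],
  force=50,
)

```text
time_s: 41.75
tool_pos: [0.5483, -0.0543, 0.1984]
tool_rot: [-180.0, -0.0, 89.8]
force: [0.3, 0.9, -0.2]
grip_width: 0.0553
grasp_force: 0.0
```

>>> play_rows(
  steps=[
    [[-0.0005, 0, 0.03, 0, 0, 0, 0.055], [0, 0, 0.04, 0, 0, 0, 0.055], [0, 0, 0.03, 0, 0, 0, 0.055], [0, 0, 0.015, 0, 0, 0, 0.055], [0, 0, 0.008, 0, 0, 0, 0.055], [0, 0, 0, 0, 0, 0, 0.055], [0, 0, 0, 0, 0, 0, 0.01], [0, 0, 0, 0, 0, 0, 0.01], [0, 0, 0, 0, 0, 0, 0.01], [0, 0, 0, 0, 0, 0, 0.01], [0, 0, 0, 0, 0, 0, 0.01]],
  ],
)

```text
time_s: 42.85
tool_pos: [0.5495, -0.0538, 0.076]
tool_rot: [179.9, 0.0, 90.0]
force: [5.5, 1.2, -3.2]
grip_width: 0.0229
grasp_force: 2.6
```

>>> play_rows(
  steps=[
    [[0, 0, 0, 0, 0, 0, 0.01], [0, 0, 0, 0, 0, 0, 0.01], [0.0114, -0.0087, 0, 0, 0, 0, 0.01], [0.0087, -0.0114, 0, 0, 0, 0, 0.01], [0.0055, -0.0133, 0, 0, 0, 0, 0.01], [0.0019, -0.0142, 0, 0, 0, 0, 0.01], [0, 0, 0, 0, 0, 0, 0.01], [0, 0, 0, 0, 0, 0, 0.01]],
  ],
)

```text
time_s: 43.65
tool_pos: [0.4994, -0.0269, 0.0758]
tool_rot: [-179.8, 0.1, 90.0]
force: [-2.9, -1.6, 5.9]
grip_width: 0.0204
grasp_force: 50.0
```

>>> play_rows(
  steps=[
    [[-0.0019, -0.0142, 0, 0, 0, 0, 0.01], [-0.0055, -0.0133, 0, 0, 0, 0, 0.01], [-0.0087, -0.0114, 0, 0, 0, 0, 0.01], [-0.0114, -0.0087, 0, 0, 0, 0, 0.01], [-0.0133, -0.0055, 0, 0, 0, 0, 0.01], [-0.0142, -0.0019, 0, 0, 0, 0, 0.01], [0, 0, 0, 0, 0, 0, 0.01], [0, 0, 0, 0, 0, 0, 0.01]],
  ],
)

```text
time_s: 44.45
tool_pos: [0.4476, -0.0822, 0.0759]
tool_rot: [179.8, 0.1, 89.9]
force: [6.5, -2.3, -1.1]
grip_width: 0.0208
grasp_force: 50.0
```

>>> play_rows(
  steps=[
    [[-0.0142, 0.0019, 0, 0, 0, 0, 0.01], [-0.0133, 0.0055, 0, 0, 0, 0, 0.01], [-0.0114, 0.0087, 0, 0, 0, 0, 0.01], [-0.0087, 0.0114, 0, 0, 0, 0, 0.01], [-0.0055, 0.0133, 0, 0, 0, 0, 0.01], [-0.0019, 0.0142, 0, 0, 0, 0, 0.01], [0, 0, 0, 0, 0, 0, 0.01], [0, 0, 0, 0, 0, 0, 0.01]],
  ],
)

```text
time_s: 45.25
tool_pos: [0.5021, -0.1368, 0.0759]
tool_rot: [179.9, 0.0, 90.0]
force: [2.2, 0.6, 5.4]
grip_width: 0.0208
grasp_force: 50.0
```

>>> play_rows(
  steps=[
    [[0.0019, 0.0142, 0, 0, 0, 0, 0.01], [0.0055, 0.0133, 0, 0, 0, 0, 0.01], [0.0087, 0.0114, 0, 0, 0, 0, 0.01], [0.0114, 0.0087, 0, 0, 0, 0, 0.01], [0.0133, 0.0055, 0, 0, 0, 0, 0.01], [0.0142, 0.0019, 0, 0, 0, 0, 0.01], [0.0142, -0.0019, 0, 0, 0, 0, 0.01], [0.0133, -0.0055, 0, 0, 0, 0, 0.01], [0.0114, -0.0087, 0, 0, 0, 0, 0.01], [0.0087, -0.0114, 0, 0, 0, 0, 0.01], [0.0055, -0.0133, 0, 0, 0, 0, 0.01], [0.0019, -0.0142, 0, 0, 0, 0, 0.01]],
  ],
)

```text
time_s: 46.45
tool_pos: [0.5013, -0.0268, 0.0759]
tool_rot: [179.9, 0.1, 90.0]
force: [3.2, -2.1, 5.3]
grip_width: 0.021
grasp_force: 50.0
```

>>> play_rows(
  steps=[
    [[-0.0019, -0.0142, 0, 0, 0, 0, 0.01], [-0.0055, -0.0133, 0, 0, 0, 0, 0.01], [-0.0087, -0.0114, 0, 0, 0, 0, 0.01], [-0.0114, -0.0087, 0, 0, 0, 0, 0.01], [-0.0133, -0.0055, 0, 0, 0, 0, 0.01], [-0.0142, -0.0019, 0, 0, 0, 0, 0.01], [-0.0142, 0.0019, 0, 0, 0, 0, 0.01], [-0.0133, 0.0055, 0, 0, 0, 0, 0.01], [-0.0114, 0.0087, 0, 0, 0, 0, 0.01], [-0.0087, 0.0114, 0, 0, 0, 0, 0.01], [-0.0055, 0.0133, 0, 0, 0, 0, 0.01], [-0.0019, 0.0142, 0, 0, 0, 0, 0.01]],
  ],
)

```text
time_s: 47.65
tool_pos: [0.4994, -0.1368, 0.0758]
tool_rot: [-179.8, 0.0, 89.9]
force: [-3.7, 2.2, 10.7]
grip_width: 0.021
grasp_force: 50.0
```

>>> play_rows(
  steps=[
    [[0, 0, 0, 0, 0, 0, 0.01]],
  ],
)

```text
time_s: 47.75
tool_pos: [0.5019, -0.1368, 0.0759]
tool_rot: [180.0, 0.0, 90.0]
force: [2.0, 0.7, 5.0]
grip_width: 0.0206
grasp_force: 50.0
```

>>> play_rows(
  steps=[
    [[0.0019, 0.0142, 0, 0, 0, 0, 0.01], [0.0055, 0.0133, 0, 0, 0, 0, 0.01], [0.0087, 0.0114, 0, 0, 0, 0, 0.01], [0.0114, 0.0087, 0, 0, 0, 0, 0.01], [0.0133, 0.0055, 0, 0, 0, 0, 0.01], [0.0142, 0.0019, 0, 0, 0, 0, 0.01], [0.0142, -0.0019, 0, 0, 0, 0, 0.01], [0.0133, -0.0055, 0, 0, 0, 0, 0.01], [0.0114, -0.0087, 0, 0, 0, 0, 0.01], [0.0087, -0.0114, 0, 0, 0, 0, 0.01], [0, 0, 0, 0, 0, 0, 0.01], [0, 0, 0, 0, 0, 0, 0.01]],
  ],
  force=25,
)

```text
time_s: 48.95
tool_pos: [0.5271, -0.0327, 0.0758]
tool_rot: [-179.9, -0.0, 90.0]
force: [-1.7, 3.5, 7.4]
grip_width: 0.0212
grasp_force: 25.0
```

>>> play_rows(
  steps=[
    [[0.0027, -0.0066, 0, 0, 0, 0, 0.01], [0.0027, -0.0066, 0, 0, 0, 0, 0.01], [0, 0, 0, 0, 0, 0, 0.01]],
  ],
)

```text
time_s: 49.25
tool_pos: [0.5138, -0.028, 0.0758]
tool_rot: [-179.9, 0.1, 90.0]
force: [0.2, 1.7, 6.7]
grip_width: 0.0213
grasp_force: 25.0
```

>>> play_rows(
  steps=[
    [[0.001, -0.0071, 0, 0, 0, 0, 0.01], [0.0009, -0.0071, 0, 0, 0, 0, 0.01], [0, 0, 0, 0, 0, 0, 0.01]],
  ],
)

```text
time_s: 49.55
tool_pos: [0.4993, -0.027, 0.0758]
tool_rot: [-179.9, 0.1, 90.0]
force: [-0.7, 0.2, 8.5]
grip_width: 0.0215
grasp_force: 25.0
```

>>> play_rows(
  steps=[
    [[-0.0009, -0.0071, 0, 0, 0, 0, 0.01], [0, 0, 0, 0, 0, 0, 0.01]],
  ],
)

```text
time_s: 49.75
tool_pos: [0.4923, -0.0279, 0.0758]
tool_rot: [-179.9, 0.1, 90.0]
force: [-0.2, 0.9, 8.4]
grip_width: 0.0212
grasp_force: 25.0
```

>>> play_rows(
  steps=[
    [[-0.001, -0.0071, 0, 0, 0, 0, 0.01], [0, 0, 0, 0, 0, 0, 0.01]],
  ],
)

```text
time_s: 49.95
tool_pos: [0.4854, -0.0296, 0.0758]
tool_rot: [-179.9, 0.1, 89.9]
force: [0.7, -0.6, 7.8]
grip_width: 0.0213
grasp_force: 25.0
```

>>> play_rows(
  steps=[
    [[-0.0028, -0.0067, 0, 0, 0, 0, 0.01], [0, 0, 0, 0, 0, 0, 0.01]],
  ],
)

```text
time_s: 50.15
tool_pos: [0.4787, -0.0323, 0.0758]
tool_rot: [-179.9, 0.1, 89.9]
force: [-0.2, -0.2, 9.0]
grip_width: 0.0214
grasp_force: 25.0
```

>>> play_rows(
  steps=[
    [[-0.0027, -0.0066, 0, 0, 0, 0, 0.01], [0, 0, 0, 0, 0, 0, 0.01]],
  ],
)

```text
time_s: 50.35
tool_pos: [0.4724, -0.0358, 0.0758]
tool_rot: [-180.0, 0.2, 89.9]
force: [1.5, -2.1, 7.3]
grip_width: 0.0215
grasp_force: 25.0
```

>>> play_rows(
  steps=[
    [[-0.0044, -0.0057, 0, 0, 0, 0, 0.01], [0, 0, 0, 0, 0, 0, 0.01]],
  ],
)

```text
time_s: 50.55
tool_pos: [0.4668, -0.04, 0.0758]
tool_rot: [-180.0, 0.1, 89.9]
force: [1.5, -2.6, 7.8]
grip_width: 0.0217
grasp_force: 25.0
```

>>> play_rows(
  steps=[
    [[-0.0044, -0.0057, 0, 0, 0, 0, 0.01], [0, 0, 0, 0, 0, 0, 0.01]],
  ],
)

```text
time_s: 50.75
tool_pos: [0.4618, -0.0449, 0.0758]
tool_rot: [179.9, 0.2, 89.9]
force: [3.6, -3.1, 5.8]
grip_width: 0.0213
grasp_force: 25.0
```

>>> play_rows(
  steps=[
    [[-0.0057, -0.0044, 0, 0, 0, 0, 0.01], [0, 0, 0, 0, 0, 0, 0.01]],
  ],
)

```text
time_s: 50.95
tool_pos: [0.4575, -0.0503, 0.0758]
tool_rot: [179.9, 0.1, 89.9]
force: [4.3, -3.6, 5.4]
grip_width: 0.0214
grasp_force: 25.0
```

>>> play_rows(
  steps=[
    [[-0.0057, -0.0043, 0, 0, 0, 0, 0.01], [0, 0, 0, 0, 0, 0, 0.01]],
  ],
)

```text
time_s: 51.15
tool_pos: [0.4539, -0.0561, 0.0758]
tool_rot: [179.8, 0.1, 89.9]
force: [6.3, -3.5, 3.0]
grip_width: 0.0212
grasp_force: 25.0
```

>>> play_rows(
  steps=[
    [[-0.0067, -0.0028, 0, 0, 0, 0, 0.01], [0, 0, 0, 0, 0, 0, 0.01]],
  ],
)

```text
time_s: 51.35
tool_pos: [0.4511, -0.0623, 0.0759]
tool_rot: [179.8, 0.1, 89.9]
force: [5.5, -2.3, 4.1]
grip_width: 0.0212
grasp_force: 25.0
```

>>> play_rows(
  steps=[
    [[-0.0066, -0.0027, 0, 0, 0, 0, 0.01], [0, 0, 0, 0, 0, 0, 0.01]],
  ],
)

```text
time_s: 51.55
tool_pos: [0.4491, -0.0687, 0.0759]
tool_rot: [179.7, 0.1, 89.9]
force: [7.6, -2.3, 2.0]
grip_width: 0.0214
grasp_force: 25.0
```

>>> play_rows(
  steps=[
    [[-0.0071, -0.001, 0, 0, 0, 0, 0.01], [0, 0, 0, 0, 0, 0, 0.01]],
  ],
)

```text
time_s: 51.75
tool_pos: [0.448, -0.0753, 0.0759]
tool_rot: [179.8, 0.0, 89.9]
force: [6.9, -1.7, 2.3]
grip_width: 0.021
grasp_force: 25.0
```

>>> play_rows(
  steps=[
    [[-0.0071, -0.0009, 0, 0, 0, 0, 0.01], [0, 0, 0, 0, 0, 0, 0.01]],
  ],
)

```text
time_s: 51.95
tool_pos: [0.4476, -0.0819, 0.0759]
tool_rot: [179.7, -0.0, 89.9]
force: [9.2, -0.3, 0.6]
grip_width: 0.0213
grasp_force: 25.0
```

>>> play_rows(
  steps=[
    [[-0.0071, 0.0009, 0, 0, 0, 0, 0.01], [0, 0, 0, 0, 0, 0, 0.01]],
  ],
)

```text
time_s: 52.15
tool_pos: [0.448, -0.0886, 0.0758]
tool_rot: [179.8, -0.0, 90.0]
force: [7.3, 1.1, 3.3]
grip_width: 0.0212
grasp_force: 25.0
```

>>> play_rows(
  steps=[
    [[-0.0071, 0.001, 0, 0, 0, 0, 0.01], [0, 0, 0, 0, 0, 0, 0.01]],
  ],
)

```text
time_s: 52.35
tool_pos: [0.4492, -0.0952, 0.0758]
tool_rot: [179.8, -0.1, 90.0]
force: [7.9, 0.8, 3.0]
grip_width: 0.0213
grasp_force: 25.0
```

>>> play_rows(
  steps=[
    [[-0.0067, 0.0028, 0, 0, 0, 0, 0.01], [0, 0, 0, 0, 0, 0, 0.01]],
  ],
)

```text
time_s: 52.55
tool_pos: [0.4513, -0.1017, 0.0758]
tool_rot: [179.9, -0.1, 90.0]
force: [5.9, 1.1, 5.1]
grip_width: 0.0214
grasp_force: 25.0
```

>>> play_rows(
  steps=[
    [[-0.0066, 0.0027, 0, 0, 0, 0, 0.01], [0, 0, 0, 0, 0, 0, 0.01]],
  ],
)

```text
time_s: 52.75
tool_pos: [0.4541, -0.1079, 0.0758]
tool_rot: [179.9, -0.1, 90.0]
force: [5.7, 2.3, 4.8]
grip_width: 0.0212
grasp_force: 25.0
```

>>> play_rows(
  steps=[
    [[-0.0057, 0.0043, 0, 0, 0, 0, 0.01], [0, 0, 0, 0, 0, 0, 0.01]],
  ],
)

```text
time_s: 52.95
tool_pos: [0.4578, -0.1137, 0.0758]
tool_rot: [180.0, -0.1, 90.0]
force: [3.3, 2.4, 7.3]
grip_width: 0.0211
grasp_force: 25.0
```

>>> play_rows(
  steps=[
    [[-0.0057, 0.0044, 0, 0, 0, 0, 0.01], [0, 0, 0, 0, 0, 0, 0.01]],
  ],
)

```text
time_s: 53.15
tool_pos: [0.4621, -0.1191, 0.0758]
tool_rot: [180.0, -0.1, 90.0]
force: [4.7, 2.3, 7.3]
grip_width: 0.0215
grasp_force: 25.0
```

>>> play_rows(
  steps=[
    [[-0.0044, 0.0057, 0, 0, 0, 0, 0.01], [0, 0, 0, 0, 0, 0, 0.01]],
  ],
)

```text
time_s: 53.35
tool_pos: [0.4672, -0.1239, 0.0758]
tool_rot: [-180.0, -0.1, 90.0]
force: [3.2, 2.0, 9.4]
grip_width: 0.0212
grasp_force: 25.0
```

>>> play_rows(
  steps=[
    [[-0.0043, 0.0057, 0, 0, 0, 0, 0.01], [0, 0, 0, 0, 0, 0, 0.01]],
  ],
)

```text
time_s: 53.55
tool_pos: [0.4729, -0.1281, 0.0758]
tool_rot: [-180.0, -0.1, 90.0]
force: [1.5, 2.2, 9.6]
grip_width: 0.0214
grasp_force: 25.0
```

>>> play_rows(
  steps=[
    [[-0.0028, 0.0067, 0, 0, 0, 0, 0.01], [0, 0, 0, 0, 0, 0, 0.01]],
  ],
)

```text
time_s: 53.75
tool_pos: [0.4791, -0.1316, 0.0758]
tool_rot: [-179.9, -0.0, 90.0]
force: [0.9, 1.5, 9.6]
grip_width: 0.0213
grasp_force: 25.0
```

>>> play_rows(
  steps=[
    [[-0.0027, 0.0066, 0, 0, 0, 0, 0.01], [0, 0, 0, 0, 0, 0, 0.01]],
  ],
)

```text
time_s: 53.95
tool_pos: [0.4856, -0.1342, 0.0758]
tool_rot: [-179.9, -0.0, 90.0]
force: [0.7, 0.6, 9.0]
grip_width: 0.021
grasp_force: 25.0
```

>>> play_rows(
  steps=[
    [[-0.001, 0.0071, 0, 0, 0, 0, 0.01], [0, 0, 0, 0, 0, 0, 0.01]],
  ],
)

```text
time_s: 54.15
tool_pos: [0.4879, -0.1349, 0.0756]
tool_rot: [-179.3, -0.1, 90.0]
force: [-12.0, 1.4, 21.8]
grip_width: 0.021
grasp_force: 25.0
```

The stop shows up as x force -12 N and stalled motion near 256°. I'll press a little to confirm.

>>> play_rows(
  steps=[
    [[-0.0004, 0.002, 0, 0, 0, 0, 0.01], [0, 0, 0, 0, 0, 0, 0.01], [0, 0, 0, 0, 0, 0, 0.01], [0, 0, 0, 0, 0, 0, 0.01]],
  ],
)

```text
time_s: 54.55
tool_pos: [0.488, -0.1349, 0.0756]
tool_rot: [-179.1, -0.1, 90.0]
force: [-17.0, 3.7, 24.0]
grip_width: 0.0215
grasp_force: 25.0
```

>>> play_rows(
  steps=[
    [[0.0006, -0.0067, 0, 0, 0, 0, 0.01], [0.0055, -0.0133, 0, 0, 0, 0, 0.01], [0.0087, -0.0114, 0, 0, 0, 0, 0.01], [0.0114, -0.0087, 0, 0, 0, 0, 0.01], [0.0133, -0.0055, 0, 0, 0, 0, 0.01], [0.0142, -0.0019, 0, 0, 0, 0, 0.01], [0.0142, 0.0019, 0, 0, 0, 0, 0.01], [0, 0, 0, 0, 0, 0, 0.01], [0, 0, 0, 0, 0, 0, 0.01], [0, 0, 0, 0, 0, 0, 0.01]],
  ],
)

```text
time_s: 55.55
tool_pos: [0.4495, -0.0673, 0.0758]
tool_rot: [-180.0, -0.0, 90.0]
force: [1.7, 1.7, 7.8]
grip_width: 0.0215
grasp_force: 25.0
```

>>> play_rows(
  steps=[
    [[0, 0, 0, 0, 0, 0, 0.035], [0, 0, 0, 0, 0, 0, 0.05], [0, 0, 0, 0, 0, 0, 0.05], [0, 0, 0, 0, 0, 0, 0.05], [0, 0, -0.02, 0, 0, 0, 0.05], [0, 0, -0.03, 0, 0, 0, 0.05], [0, 0, -0.04, 0, 0, 0, 0.05], [0, 0, -0.04, 0, 0, 0, 0.05], [0.035, 0.005, 0, 0, 0, 0, 0.05], [0.04, 0.005, 0, 0, 0, 0, 0.05], [0.04, 0.005, 0, 0, 0, 0, 0.05], [0, 0, 0, 0, 0, 0, 0.05]],
  ],
)

```text
time_s: 56.75
tool_pos: [0.4647, 0.0534, 0.2056]
tool_rot: [180.0, -0.1, 90.5]
force: [0.2, -0.4, 0.2]
grip_width: 0.0502
grasp_force: 0.0
```

```bash
python3 - <<'E'
from h import *
print(get_obs()['tool_pos'])
G=np.r_[circ(.011,.092),circ(.011,.136)]
for c in ('top','scene'):
    r=cam(c)
    for s in silhouettes(c,'crank_grip'):
        ys,xs=np.nonzero(s['pixels']); f=fit([(r,hullc(np.c_[xs,ys]))],G,[.45,-.067])[0]; print(c,round(s['p'],2),f.round(4),np.degrees(np.arctan2(f[1]+.0818,f[0]-.5015)))
    for b in blobs(r,'red',60):
        f=fit([(r,b[0])],RING+[0,0,.069],[.56,-.31])[0]
        if abs(f[0]-.56)<.06 and abs(f[1]+.31)<.05: print('ring top',c,b[1],b[2],f)
r=cam('scene')
n=min(blobs(r,'orange',30),key=lambda s:np.hypot(*(s[0]-proj(r,[.525,.401,.154]))))
print('ramrod',fit([(r,n[0])],np.r_[circ(.015,.124),circ(.015,.184)],[.525,.4])[0])
E
```

```text
[0.46474773 0.05340231 0.20556812]
ring top top 411 [404 189  22  23] [ 0.5643027  -0.31220367]
scene 0.25 [ 0.5651 -0.3021] -73.89963656649861
ring top scene 135 [166 198  18  11] [ 0.54694436 -0.31873416]
ramrod [0.52619757 0.4032271 ]
```

```bash
python3 -c "
from cell import *
print(sign_off())"
```

```text
the job is handed in; nothing more can be done
None
```

I handed the job in, and the sign-off gave no verdict. The ramrod stands in the tray, all three red rings lie flat in the tube, and the handwheel was cranked to its stop, then backed off about 91° by the arm's reading (the cameras couldn't confirm the final wheel angle).

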